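# Tip the tote of grinding media to its picking corner over the scale

### The arm

A 6-joint arm with a two-finger parallel gripper is mounted at the origin on the work surface. World frame = base frame: x ahead of the robot, y to its left, z up, the work surface at z = 0. Lengths are in mm, angles in rad, forces in N, time in s.
With the tool pointing down it reaches from about 300 to 775 mm from the base axis. Payload 14.6 kg.
Tool frame: the origin (TCP) lies between the finger pads; the fingertips stand 19 mm ahead of it and the grasp point (between the pads) is the TCP; z points along the fingers, y is the line along which they close (so a half turn about z gives the same grasp; the last joint's range is limited). The gripper opens to 94 mm and grips with 3 to 60 N. Pads are 16 mm wide; open, the fingers measure 119 mm over their backs; the gripper's body (75 mm by 177 mm) begins 78 mm behind the grasp point.
Start: joints at [1.182, 0.3, 1.521, -0, 1.321, -0.067], TCP at [173.948, 521.758, 224.446] pointing down, gripper open.
Joint ranges: [-3.03, 3.03], [-0.79, 2.21], [0.23, 2.52], [-1.04, 4.18], [0, 3.07], [-2.55, 2.55]. Speed limits (rad/s): [2.22, 2.22, 2.57, 3.14, 3.14, 3.14].

### API

Orientations are given as [roll, pitch, yaw] about the fixed x, y, z axes, in that order (R = Rz(yaw) Ry(pitch) Rx(roll)).
In Python, from cell import monitor, imaging, job, find_in, trace gives the robot as it stands. The module is installed in compiled form; this text tells all that it offers.
- The arm moves only by the tool arm_command, never from a script. Its argument "steps" is a list of rows, each a list of 5 numbers: the opening, from 0 (shut) to 1 (fully open), then the shift along the tool's x, y, z in mm, then the turn about the tool's z in degrees. In form: [[gripper, dx, dy, dz, turn], ...]. A call has 1 to 20 rows; each row is the pose to reach, as a shift and turn from the pose commanded when the call began, along the tool's axes at that moment; what a row does not reach only later rows make up. A row lasts 1/8 s, in which the tool goes at most 62.5 mm and 10.7 degrees, less where a joint would pass 70% of its speed; a pose out of reach is approached as far as the arm can. A call with a gripper value outside its range is refused whole. The fingers move at their own pace and stop on an object; "force" is the grip in N (left out, the last holds). Time passes only in rows, so rows that repeat a pose let the fingers close. It gives the time, the measured TCP pose, the force, the opening and the grip force at its end, in the units of the state.
- monitor.read_state(): the state, without advancing time (a new reading comes with each control period).
- imaging.camera(name): name is "scene" or "top" or "wrist"; returns a dict with "img" (384x512x3 uint8, red, green, blue), "mtx" (3x3 intrinsics, pixels), "view" (4x4, takes a point from world to camera coordinates). Camera axes: x right, y down, z forward; pixel columns grow to the right and rows downward; lengths in mm; the calibration is good to about 2 mm. A picture is of the moment at which its call begins. There is no depth.
- job.sign_off(): hands the job in; it is judged then, once.
Trained networks look in a picture, given as the dict that the camera call returned (one of the last four; its "shot" number tells which), for a name from the list of things; names that differ only in an ending like _2 or _b are one class to them, and where a whole thing is asked for, a point or a joint stands for the part that bears it (a point fixed in the world has none). Each returns a list of dicts, best first, with "p" (0 to 1); they miss things now and then, are a little off and sometimes report something else, mostly with a low value. They report only what shows in the picture. A call takes as long as a camera call.
- find_in(picture, target): "rect" ([centre column, centre row, width, height] in pixels, round what is visible of it).
- trace(picture, target): "region" (384x512 bool, what is visible of it) and "rect" ([centre column, centre row, width, height] in pixels, round what is visible of it).
The state is a dict: "clock": time; "joints": joint angles; "qd": joint speeds; "effort": joint torques, N m; "eef_pos": TCP position; "eef_rot": TCP orientation; "wrist_force": force on the tool from outside, world axes, zero at the start; "moment": the same for the moment, N m; "finger_gap": finger opening in mm; "finger_force": force on a finger pad.
Only numpy, scipy, OpenCV 4.12 (cv2) and the standard library are available. Lean on these libraries where they do the work, as an engineer would, in place of code of your own. Each camera call takes 0.05 s, during which the arm holds its last target. There are 200 camera calls.

### The job

Lift the blue tote of white grinding cylinders level off the bench by the middle of its wooden handle and carry it to the bench scale. There, tilt it until all seven cylinders have slid together into its low, yellow-edged picking corner, and keep holding it like that, still, with that corner over the steel pan and a few centimetres above it, so that the potter can count a charge out of it. Finish while holding; spill nothing, do not let the tote touch the scale, and leave everything else on the bench where it is.

Things in the scene. Friction and masses are not known exactly. Their poses are not given: they have to be found in the camera images.
- tote_handle (a point): Middle of the tote's handle, with the tote's axes: a straight wooden rail along the tote's x above its centre line, 224 mm long between two blue end uprights, 18 mm wide (y) and 24 mm tall. This point is its centre, 140 mm above the tote's underside. Nothing lies under the rail but the contents on the floor.
- tote_corner (a point): Inside bottom of the picking corner, on the tote's floor, with the tote's axes: from the middle of the handle +116 mm along the tote's x, +81 mm along its y and 135 mm below. The two walls meeting here are only 35 mm high for the last 60 mm (long wall) and 50 mm (short wall), edged in yellow; the other three corners are 65 mm high and blue.
- tote: Open blue plastic carry tote, outside 240 mm long (its x) by 170 mm wide (its y), walls 65 mm high and 4 mm thick, floor 5 mm thick, about 0.36 kg empty, loose, standing level on the bench. Origin at the centre of its underside, z up when level, handle along x, picking corner at +x, +y.
- media0_mid (a point): Centre of a loose white fired-alumina grinding cylinder, 21 mm in diameter and 21 mm tall, about 25 g, standing on end in the tote at the start; seven alike. They are slippery (friction about 0.15 to 0.22 against the tote) and may tip over or roll as they slide.
- media1_mid (a point): Centre of a loose white fired-alumina grinding cylinder, 21 mm in diameter and 21 mm tall, about 25 g, standing on end in the tote at the start; seven alike. They are slippery (friction about 0.15 to 0.22 against the tote) and may tip over or roll as they slide.
- media2_mid (a point): Centre of a loose white fired-alumina grinding cylinder, 21 mm in diameter and 21 mm tall, about 25 g, standing on end in the tote at the start; seven alike. They are slippery (friction about 0.15 to 0.22 against the tote) and may tip over or roll as they slide.
- media3_mid (a point): Centre of a loose white fired-alumina grinding cylinder, 21 mm in diameter and 21 mm tall, about 25 g, standing on end in the tote at the start; seven alike. They are slippery (friction about 0.15 to 0.22 against the tote) and may tip over or roll as they slide.
- media4_mid (a point): Centre of a loose white fired-alumina grinding cylinder, 21 mm in diameter and 21 mm tall, about 25 g, standing on end in the tote at the start; seven alike. They are slippery (friction about 0.15 to 0.22 against the tote) and may tip over or roll as they slide.
- media5_mid (a point): Centre of a loose white fired-alumina grinding cylinder, 21 mm in diameter and 21 mm tall, about 25 g, standing on end in the tote at the start; seven alike. They are slippery (friction about 0.15 to 0.22 against the tote) and may tip over or roll as they slide.
- media6_mid (a point): Centre of a loose white fired-alumina grinding cylinder, 21 mm in diameter and 21 mm tall, about 25 g, standing on end in the tote at the start; seven alike. They are slippery (friction about 0.15 to 0.22 against the tote) and may tip over or roll as they slide.
- scale_pan (a point): Centre of the top of the scale's square steel pan, 165 by 172 mm, 44 mm above the bench, with the scale's axes. The scale is a flat white bench scale, 215 by 180 mm, 44 mm high in all, its display on the side opposite to its +x. It does not move.
- scale: The whole scale; origin under the centre of its housing, the pan's centre 22 mm along its +x. Fixed equipment up to 230 mm tall stands along both side edges of the bench, more than 500 mm to the left and right of the robot's middle line (a green jar mill with a porcelain jar; an orange tub, a turntable with a pot), and pots up to 110 mm along the back edge.
- scoop: Bystander: wooden-handled spoon, 200 mm, lying on the bench between tote and scale, farther out.
- brush: Bystander: glaze brush, 170 mm, lying on the bench between tote and scale, nearer the robot.
- glaze_jar: Bystander: amber jar with a black lid, 72 mm across, 100 mm tall, beyond the tote and scale.
- bowl: Bystander: terracotta bowl, 130 mm across, 55 mm tall, beyond the tote and scale.
- mug: Bystander: terracotta mug, 76 mm across, 85 mm tall, beyond the tote and scale, to the right.
- rib: Bystander: flat wooden throwing rib, 100 by 55 by 8 mm, lying beyond the tote and scale.

How it is judged:
By the outcome, as a careful person would: the job done as asked, in the order asked, and still so for the second after the job is handed in, while the arm keeps its last pose, push and grip.
It also fails if it takes over 43 s, if anything falls off the work surface, if the arm or the gripper's body presses on something with over 40 N, if the wrist force passes 120 N, or if a joint passes its speed limit or range.

## Working session

There is one attempt and no reset: what is moved stays moved. The work goes in short steps, Python scripts to look and compute and a tool call to move; the robot and the scene stay as the last step left them, time stands still between calls to the robot, and variables do not carry over. Pictures are saved under pics/ and viewed, at most 10 in all, crops included, and the job is handed in when it is done.

Besides the shell and the picture viewer there is one more tool, called after "Emit:" as a command line: name --pt "numbers of a row" for each row, then --argument value for the rest. arm_command: Moves the arm, as the interface text tells. Its arguments: {"type":"object","properties":{"steps":{"type":"array","items":{"type":"array","items":{"type":"number"}}},"force":{"type":"number"}},"required":["steps"]}

```bash
mkdir -p pics && cat > h.py <<'E'
import numpy as np, cv2
from cell import monitor, imaging, job, find_in, trace
def shot(n, f=None):
    p=imaging.camera(n)
    if f: cv2.imwrite('pics/'+f+'.png', p['img'][:,:,::-1])
    return p
def ray(p,u,v):
    M=np.array(p['view']);K=np.array(p['mtx']);R=M[:3,:3];t=M[:3,3]
    return -R.T@t, R.T@np.linalg.inv(K)@np.array([u,v,1.])
def onz(p,u,v,z):
    c,d=ray(p,u,v); return c+d*(z-c[2])/d[2]
def proj(p,X):
    M=np.array(p['view']);K=np.array(p['mtx']);q=K@(M[:3,:3]@np.asarray(X,float)+M[:3,3]);return q[:2]/q[2]
E
python3 - <<'E'
from h import *
s=monitor.read_state();print({k:np.round(v,3) for k,v in s.items()})
a=shot('top');b=shot('scene')
cv2.imwrite('pics/a.png',a['img'][:,:,::-1]);cv2.imwrite('pics/b.png',b['img'][:,:,::-1])
for p,n in((a,'top'),(b,'scene')):
    c,_=ray(p,0,0);print(n,c.round())
    for t,z in(('tote',30),('tote_handle',140),('tote_corner',5),('scale_pan',44),('scale',40),('media0_mid',15),('scoop',5),('brush',5),('glaze_jar',100),('bowl',55),('mug',85)):
        for d in find_in(p,t)[:7 if 'media' in t else 1]:
            print(t,round(d['p'],2),np.round(d['rect']),onz(p,*d['rect'][:2],z).round())
E
```

```text
{'clock': np.float64(0.0), 'joints': array([ 1.182,  0.3  ,  1.522, -0.   ,  1.321, -0.067]), 'qd': array([-0.001, -0.   ,  0.   ,  0.001, -0.   ,  0.   ]), 'effort': array([ 3.0000e-03, -5.3182e+01, -3.5274e+01,  7.1000e-02,  2.4000e-02,
       -0.0000e+00]), 'eef_pos': array([173.858, 521.548, 223.884]), 'eef_rot': array([-3.14, -0.  ,  2.82]), 'wrist_force': array([ 0.428, -0.327, -0.078]), 'moment': array([-0.068,  0.025, -0.006]), 'finger_force': np.float64(0.0), 'finger_gap': np.float64(93.996)}
top [ 451.   30. 1162.]
tote 0.61 [165. 243. 118. 120.] [414. 233.  30.]
tote_handle 0.89 [165. 240. 118. 121.] [425. 213. 140.]
tote_corner 0.92 [164. 242. 120. 129.] [417. 241.   5.]
scale_pan 0.92 [358. 220.  74.  88.] [ 486. -263.   44.]
scale 0.71 [354. 218.  70.  83.] [ 491. -253.   40.]
media0_mid 0.53 [133. 224.   5.   4.] [461. 321.  15.]
scoop 0.94 [262. 185.  22.  75.] [574. -13.   5.]
brush 0.6 [254. 262.  13.  68.] [371.   3.   5.]
glaze_jar 0.6 [158. 121.  30.  32.] [715. 249. 100.]
bowl 0.96 [279. 105.  52.  51.] [778. -51.  55.]
mug 0.63 [365. 128.  35.  45.] [ 715. -266.   85.]
scene [1144.  483. 1035.]
tote 0.9 [344. 203.  78.  99.] [386. 223.  30.]
tote_handle 0.73 [344. 205.  77.  94.] [477. 255. 140.]
tote_corner 0.65 [343. 206.  76.  94.] [377. 220.   5.]
scale_pan 0.6 [209. 159.  76.  60.] [ 527. -223.   44.]
scoop 0.67 [248. 208.  44.  42.] [578.  -8.   5.]
brush 0.86 [286. 175.  37.  29.] [391.   0.   5.]
glaze_jar 0.64 [289. 291.  27.  42.] [762. 280. 100.]
bowl 0.74 [194. 235.  44.  36.] [778. -45.  55.]
mug 0.56 [152. 189.  30.  31.] [ 750. -242.   85.]
```

```bash
python3 - <<'E'
import cv2
a=cv2.imread('pics/a.png');c=cv2.resize(a[150:310,80:420],None,fx=2.3,fy=2.3,interpolation=cv2.INTER_CUBIC);cv2.imwrite('pics/a2.png',c);print(c.shape)
E
```

```text
(368, 782, 3)
```

View pics/a2.png

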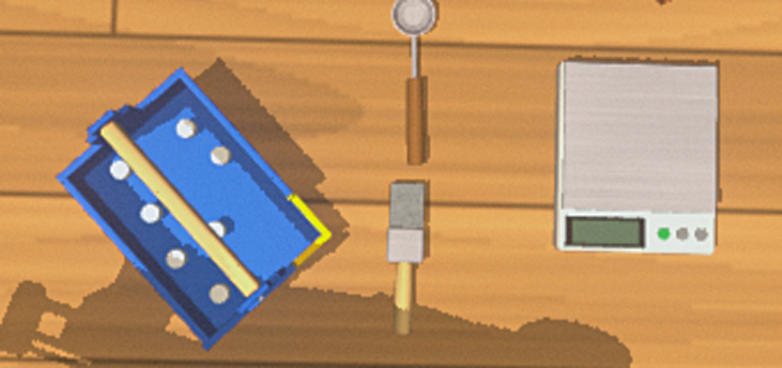

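View pics/b.png

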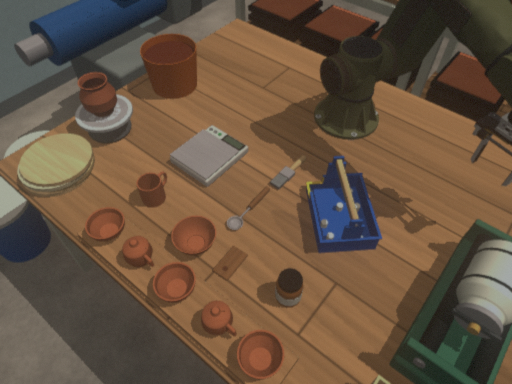

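Emit:
arm_command --pt "1 -180 -110 -106 -30" --pt "1 -364 -218 -106 -60" --pt "1 -364 -218 -106 -60" --pt "1 -364 -218 -106 -60" --pt "1 -364 -218 -106 -60" --pt "1 -364 -218 -106 -60" --pt "1 -364 -218 -106 -60" --pt "1 -364 -218 -106 -60" --pt "1 -364 -218 -106 -60" --pt "1 -364 -218 -106 -60" --pt "1 -364 -218 -106 -60"

```text
clock: 2.58
eef_pos: [449.7, 200.6, 330.3]
eef_rot: [3.141, -0.0, -2.415]
wrist_force: [0.7, -0.3, -0.5]
finger_gap: 94.1
finger_force: 0.0
```

```bash
cat >> h.py <<'E'
from scipy.spatial.transform import Rotation as Ro
def st():
    s=monitor.read_state();R=Ro.from_euler('xyz',s['eef_rot']).as_matrix()
    print(round(float(s['clock']),2),'q',np.round(s['joints'],3),'p',np.round(s['eef_pos'],1),'rot',np.round(s['eef_rot'],3),'tilt',round(float(np.degrees(np.arccos(-R[2,2]))),1),'F',np.round(s['wrist_force'],1),'M',np.round(s['moment'],2),'g',np.round([s['finger_gap'],s['finger_force']],1))
    return s,R
E
python3 -c "
from h import *
st()"
```

```text
2.58 q [ 0.345  0.108  1.507  0.     1.526 -1.952] p [449.7 200.6 330.3] rot [ 3.141 -0.    -2.415] tilt 0.0 F [ 0.7 -0.3 -0.5] M [0.06 0.02 0.03] g [94.1  0. ]
```

Emit:
arm_command --pt "1 0 0 -600 0" --pt "1 0 0 -600 0" --pt "1 0 0 -600 0" --pt "1 0 0 -600 0" --pt "1 0 0 -600 0" --pt "1 0 0 -600 0" --pt "1 0 0 -600 0" --pt "1 0 0 -600 0" --pt "1 0 0 -600 0" --pt "1 0 0 -600 0" --pt "1 0 0 -600 0"

```text
clock: 3.95
eef_pos: [375.4, 166.6, 731.6]
eef_rot: [-3.134, 0.023, -2.416]
wrist_force: [0.3, -0.3, -0.1]
finger_gap: 93.9
finger_force: 0.0
```

```bash
python3 -c "
from h import *
st()"
```

```text
3.95 q [ 0.327  0.319  0.235  0.003  2.564 -1.966] p [375.4 166.6 731.6] rot [-3.134  0.023 -2.416] tilt 1.4 F [ 0.3 -0.3 -0.1] M [ 0.08  0.   -0.  ] g [93.9  0. ]
```

Emit:
arm_command --pt "1 0 0 100 0" --pt "1 0 0 100 0" --pt "1 0 0 100 0"

```text
clock: 4.32
eef_pos: [378.3, 167.8, 629.0]
eef_rot: [-3.135, 0.02, -2.416]
wrist_force: [1.2, -0.0, 0.5]
finger_gap: 94.0
finger_force: 0.0
```

```bash
python3 -c "
from h import *
st()"
```

```text
4.33 q [ 3.280e-01  5.700e-02  8.690e-01  2.000e-03  2.194e+00 -1.967e+00] p [378.3 167.8 629. ] rot [-3.135  0.02  -2.416] tilt 1.2 F [ 1.2 -0.   0.5] M [ 0.12 -0.02  0.02] g [94.  0.]
```

Emit:
arm_command --pt "1 -1900 -600 0 0" --pt "1 -1900 -600 0 0" --pt "1 -1900 -600 0 0" --pt "1 -1900 -600 0 0" --pt "1 -1900 -600 0 0" --pt "1 -1900 -600 0 0" --pt "1 -1900 -600 0 0" --pt "1 -1900 -600 0 0"

```text
clock: 5.32
eef_pos: [645.8, 287.1, 482.6]
eef_rot: [-3.126, 0.049, -2.416]
wrist_force: [0.1, 0.4, 0.4]
finger_gap: 94.0
finger_force: 0.0
```

```bash
python3 -c "
from h import *
st()"
```

```text
5.33 q [ 0.366  0.766  0.236  0.003  2.089 -1.929] p [645.8 287.1 482.6] rot [-3.126  0.049 -2.416] tilt 2.9 F [0.1 0.4 0.4] M [-0.    0.06 -0.05] g [94.  0.]
```

Emit:
arm_command --pt "1 -1900 -600 0 0" --pt "1 -1900 -600 0 0"

```text
clock: 5.58
eef_pos: [683.8, 304.2, 435.0]
eef_rot: [-3.116, 0.081, -2.415]
wrist_force: [-0.7, -0.7, -0.7]
finger_gap: 93.8
finger_force: 0.0
```

```bash
python3 -c "
from h import *
st()"
```

```text
5.58 q [ 0.368  0.834  0.235  0.005  1.988 -1.926] p [683.8 304.2 435. ] rot [-3.116  0.081 -2.415] tilt 4.9 F [-0.7 -0.7 -0.7] M [-0.01  0.08  0.03] g [93.8  0. ]
```

Emit:
arm_command --pt "1 -1900 -600 0 0" --pt "1 -1900 -600 0 0"

```text
clock: 5.82
eef_pos: [714.9, 318.1, 393.9]
eef_rot: [-3.105, 0.115, -2.414]
wrist_force: [0.7, -0.0, 0.2]
finger_gap: 93.8
finger_force: 0.0
```

```bash
python3 -c "
from h import *
st()"
```

```text
5.83 q [ 0.37   0.891  0.235  0.006  1.895 -1.924] p [714.9 318.1 393.9] rot [-3.105  0.115 -2.414] tilt 6.9 F [ 0.7 -0.   0.2] M [ 0.05  0.12 -0.01] g [93.8  0. ]
```

```bash
cat > kin.py <<'E'
import numpy as np
from scipy.optimize import least_squares
from scipy.spatial.transform import Rotation as Ro
lo=np.array([-3.03,-.79,.23,-1.04,0,-2.55]);hi=np.array([3.03,2.21,2.52,4.18,3.07,2.55])
def rz(a):return Ro.from_euler('z',a).as_matrix()
def ry(a):return Ro.from_euler('y',a).as_matrix()
def fk(q,P):
    a,d,L2,e,L3,T,c,l=P
    A=rz(q[0]);p=A@[a,c,d]
    A=A@ry(q[1]);p=p+A@[0,0,L2]
    A=A@ry(q[2]);p=p+A@[e,0,L3]
    A=A@rz(q[3]);p=p+A@[0,l,0]
    A=A@ry(q[4])@rz(q[5]+S6);p=p+A@[0,0,T]
    return p,A
S6=np.pi/2
Q=np.array([[1.182,.3,1.522,0,1.321,-.067],[.345,.108,1.507,0,1.526,-1.952],[.327,.319,.235,.003,2.564,-1.966],[.328,.057,.869,.002,2.194,-1.967],[.366,.766,.236,.003,2.089,-1.929],[.368,.834,.235,.005,1.988,-1.926],[.37,.891,.235,.006,1.895,-1.924]])
X=np.array([[173.86,521.5,223.9],[449.7,200.6,330.3],[375.4,166.6,731.6],[378.3,167.8,629],[645.8,287.1,482.6],[683.8,304.2,435],[714.9,318.1,393.9]])
def fit():
    f=lambda P:np.r_[np.concatenate([fk(q,P)[0]-x for q,x in zip(Q,X)]),P[0]*.01,P[3]*.01,P[6]*.01]
    r=least_squares(f,[0,300,400,0,400,200,36,0]);return r.x,r.fun
E
python3 - <<'E'
from kin import *
P,r=fit();print(P.round(1),np.abs(r).max().round(2))
p,A=fk(Q[6],P);print(Ro.from_matrix(A).as_euler('xyz').round(3),'meas -3.105 .115 -2.414'); print(A[:,2].round(3))
E
```

```text
[1.000e-01 2.240e+02 4.235e+02 4.100e+01 4.476e+02 2.540e+02 2.200e+00
 3.440e+01] 0.41
[-3.105  0.115 -2.414] meas -3.105 .115 -2.414
[ 0.11   0.049 -0.993]
```

```bash
cat >> kin.py <<'E'
P=fit()[0]
def ik(q,p,R,w):
    def f(x):
        a,A=fk(x,P);return np.r_[a-p,w*Ro.from_matrix(A@R.T).as_rotvec()]
    return least_squares(f,np.clip(q,lo+1e-4,hi-1e-4),bounds=(lo,hi),x_scale=1.,xtol=1e-9).x
def call(q,d,turn,n,w,mode,step=62.5):
    p0,R0=fk(q,P);g=p0+R0@np.asarray(d,float);sp=p0.copy()
    for i in range(n):
        base=sp if mode=='nom' else fk(q,P)[0]
        v=g-base;L=np.linalg.norm(v);sp=base+v*min(1,step/max(L,1e-9))
        q=ik(q,sp,R0,w)
    return q
def tilt(q):
    p,A=fk(q,P);return p.round(1),np.degrees(np.arcsin(A[:2,2])).round(2)
E
python3 - <<'E'
from kin import *
print('meas',*[tilt(q) for q in Q[[2,4,5,6]]])
for mode in('nom','act'):
  for w in(150,300,500,800):
    print(mode,w,tilt(call(Q[1],[0,0,-600],0,11,w,mode)),tilt(call(Q[3],[-1900,-600,0],0,8,w,mode)),tilt(call(Q[4],[-1900,-600,0],0,2,w,mode)))
E
```

```text
meas (array([375.6, 166.5, 731.5]), array([1.25, 0.52])) (array([645.6, 287.4, 482.3]), array([2.65, 1.18])) (array([683.7, 304.1, 435.1]), array([4.43, 1.99])) (array([715. , 318.2, 394. ]), array([6.32, 2.8 ]))
nom 150 (array([426.2, 190.1, 857.9]), array([39.57, 17.77])) (array([783.5, 348.6, 594.8]), array([42.  , 17.84])) (array([737.3, 328.3, 472.1]), array([19.5 ,  8.76]))
nom 300 (array([387.6, 172.8, 774.4]), array([16.58,  7.91])) (array([719.2, 320. , 538.4]), array([24.32, 10.85])) (array([709.3, 315.9, 452.2]), array([11.73,  5.31]))
nom 500 (array([368.9, 164.5, 748. ]), array([5.69, 2.77])) (array([675. , 300.3, 504.8]), array([11.74,  5.32])) (array([692.1, 308.2, 440.8]), array([6.86, 3.1 ]))
nom 800 (array([363. , 161.9, 741.3]), array([2.14, 1.04])) (array([653.9, 290.9, 490.9]), array([5.53, 2.5 ])) (array([683.8, 304.5, 435.6]), array([4.46, 2.  ]))
act 150 (array([406.7, 181.4, 796.6]), array([24.58, 11.51])) (array([720.5, 320.6, 533.1]), array([23.87, 10.65])) (array([728.6, 324.5, 465.5]), array([17.09,  7.7 ]))
act 300 (array([377.9, 168.5, 740.8]), array([4.87, 2.36])) (array([665.8, 296.2, 489. ]), array([7.73, 3.5 ])) (array([699.3, 311.4, 444.9]), array([8.84, 4.  ]))
act 500 (array([373.3, 166.5, 734.1]), array([1.64, 0.79])) (array([652. , 290.1, 479.4]), array([3.5 , 1.57])) (array([686.5, 305.7, 436.3]), array([5.11, 2.3 ]))
act 800 (array([371.9, 165.8, 732.2]), array([0.64, 0.31])) (array([647.4, 288.1, 476.3]), array([2.06, 0.91])) (array([681.4, 303.4, 433.1]), array([3.63, 1.62]))
```

```bash
python3 - <<'E'
from kin import *
w=600
def ratchet(q,u,n,rows=1):
    out=[]
    for i in range(n):
        d=fk(q,P)[1].T@(np.asarray(u)*2000); q=call(q,d,0,rows,w,'act'); out.append(q)
    return out
# inward: start at r~ , az 24deg, tilted as now
R=fk(Q[6],P)[1]
for z in(110,150):
  for r in(290,):
    q=ik(np.array([.3,-.3,2.3,0,1.2,-1.95]),np.array([r*.914,r*.406,z]),R,w)
    print('start',z,r,q.round(2),tilt(q))
    for u in([-.914,-.406,0],[-.65,-.28,-.7],[-.65,-.28,.7]):
        o=ratchet(q,u,6);print(u,*[tilt(x) for x in o[1::2]],o[-1].round(2))
# outward above scale az -28
c,s=np.cos(-.49),np.sin(-.49)
R=Ro.from_euler('xyz',[np.pi,0,np.radians(107)]).as_matrix()
q=ik(np.array([-.5,.6,.5,0,2.,-.6]),np.array([600*c,600*s,480]),R,w);print(q.round(2),tilt(q))
for a in(0,20,40):
    u=[c*np.cos(np.radians(a)),s*np.cos(np.radians(a)),np.sin(np.radians(a))]
    o=ratchet(q,u,16);print(a,*[tilt(x) for x in o[3::4]],o[-1].round(2))
E
```

```text
start 110 290 [ 0.28 -0.24  2.37  0.02  0.89 -2.03] (array([265.1, 117.7, 110. ]), array([6.32, 2.8 ]))
[-0.914, -0.406, 0] (array([174.3,  78.6, 135.9]), array([5.32, 2.11])) (array([134.1,  65.9, 156.9]), array([2.31, 0.36])) (array([107.9,  72.3, 156.1]), array([-1.23, -2.03])) [ 0.36 -0.79  2.52 -0.03  1.44 -1.94]
[-0.65, -0.28, -0.7] (array([224.1, 102.7,  35.1]), array([4.74, 1.62])) (array([212.5, 104.8, -53.1]), array([ 2.26, -0.78])) (array([ 157. ,   87.1, -132.4]), array([ 0.58, -1.8 ])) [ 0.44  0.61  2.51 -1.04  0.04 -0.81]
[-0.65, -0.28, 0.7] (array([183.4,  82.6, 197.9]), array([6.32, 2.8 ])) (array([156.7,  72.7, 285.8]), array([4.11, 1.81])) (array([131.3,  65.1, 386.1]), array([1.81, 0.72])) [ 0.2  -0.79  2.    0.01  1.89 -2.1 ]
start 150 290 [ 0.28 -0.32  2.32  0.02  1.02 -2.03] (array([265.1, 117.7, 150. ]), array([6.32, 2.8 ]))
[-0.914, -0.406, 0] (array([156.3,  69.7, 157.9]), array([6.08, 2.63])) (array([136.3,  63.2, 157.2]), array([2.29, 0.76])) (array([115.6,  61.6, 156.4]), array([-1.47, -1.31])) [ 0.24 -0.79  2.52 -0.02  1.44 -2.05]
[-0.65, -0.28, -0.7] (ar
[... 611 characters left out ...]
7])) (array([ 794.3, -423.7,  262.1]), array([16.96, -8.73])) (array([ 841.6, -448.9,  206.9]), array([ 24.04, -12.25])) [-0.54  1.16  0.23  0.03  1.27 -0.83]
20 (array([ 634.4, -338.4,  478.7]), array([ 4.33, -2.24])) (array([ 687.5, -366.7,  445.9]), array([11.2 , -5.78])) (array([ 736.8, -393. ,  422.5]), array([18.43, -9.44])) (array([ 782.2, -417.1,  407. ]), array([ 25.75, -13.05])) [-0.54  0.92  0.23  0.03  1.48 -0.83]
40 (array([ 593.5, -316.6,  537.9]), array([ 4.48, -2.31])) (array([ 616.2, -328.7,  551.6]), array([11.22, -5.77])) (array([ 642.7, -342.8,  566.3]), array([18.27, -9.32])) (array([ 671.6, -358.2,  582.5]), array([ 25.49, -12.86])) [-0.55  0.67  0.23  0.04  1.74 -0.83]
```

```bash
python3 - <<'E'
from kin import *
w=600
q0=Q[6];R=fk(q0,P)[1];p0=fk(q0,P)[0]
for z in(380,420,460):
    g=np.array([190,118.,z]);q=ik(np.array([.4,-.6,1.8,0,1.8,-1.95]),g,R,w)
    print(z,'shift',(R.T@(g-p0)).round(1),q.round(2),tilt(q))
    for up in(0,.5):
        x=q
        for i in range(7):
            d=fk(x,P)[1].T@np.array([-.914,-.405,up])*500; x=call(x,d,0,1,w,'act'); print(d.round(),*tilt(x),end=' ')
        print(x.round(2))
E
```

```text
380 shift [523.3 197.8 -53.7] [ 0.39 -0.64  1.97  0.    1.7  -1.91] (array([190., 118., 380.]), array([6.32, 2.8 ]))
[473. 151. -60.] [137.9  96.5 381.6] [6.11 2.64] [473. 151. -58.] [112.6 106.1 394.8] [4.78 1.25] [475. 150. -42.] [ 73.  118.8 407.9] [ 4.02 -0.28] [476. 150. -31.] [ 15.3 122.6 417.7] [ 4.   -1.44] [476. 150. -27.] [-45.5 103.6 420.2] [ 4.14 -1.69] [476. 150. -27.] [-102.7   78.2  420.2] [ 4.14 -1.69] [476. 150. -27.] [-159.8   52.9  420.2] [ 4.14 -1.69] [ 2.62 -0.64  1.87 -0.01  1.98  0.32]
[ 444.  141. -308.] [138.9  95.4 408. ] [6.32 2.8 ] [ 444.  141. -308.] [107.5  92.4 447.3] [5.48 2.  ] [ 450.  141. -299.] [ 68.4  92.1 488.5] [4.94 1.1 ] [ 455.  140. -292.] [ 16.5  81.5 523.8] [4.95 0.61] [ 457.  138. -291.] [-34.6  58.8 551.7] [4.95 0.61] [ 457.  138. -291.] [-85.7  36.2 579.7] [4.95 0.61] [ 457.  138. -291.] [-136.8   13.5  607.7] [4.95 0.61] [ 2.84 -0.51  1.35 -0.05  2.38  0.51]
420 shift [518.7 196.4 -93.4] [ 0.39 -0.62  1.87  0.    1.78 -1.91] (array([190., 118., 420.]), array([6.32, 2.8 ]))
[473. 151. -60.] [132.9  92.7 420. ] [6.32 2.8 ] [473. 151. -60.
[... 942 characters left out ...]
[5.51 1.94] [474. 150. -51.] [ 45.5  96.9 491.9] [5.1  0.58] [475. 150. -43.] [-17.7  84.  499.4] [5.31 0.08] [475. 150. -43.] [-74.8  58.6 499.4] [5.31 0.08] [475. 150. -43.] [-132.    33.3  499.4] [5.31 0.08] [475. 150. -43.] [-189.1    8.   499.4] [5.31 0.08] [ 2.93 -0.52  1.63 -0.02  2.12  0.63]
[ 444.  141. -308.] [138.9  95.4 488. ] [6.32 2.8 ] [ 444.  141. -308.] [ 87.8  72.7 515.9] [6.32 2.8 ] [ 444.  141. -308.] [ 40.8  67.  555.2] [6.1 2.1] [ 447.  139. -304.] [-10.3  44.4 583.2] [6.1 2.1] [ 447.  139. -304.] [-61.4  21.7 611.1] [6.1 2.1] [ 447.  139. -304.] [-112.5   -0.9  639.1] [6.1 2.1] [ 447.  139. -304.] [-161.9   -9.   667. ] [6.04 1.51] [ 3.03 -0.36  1.11 -0.06  2.5   0.69]
```

```bash
python3 - <<'E'
from kin import *
w=600
q0=Q[6];R=fk(q0,P)[1];p0=fk(q0,P)[0]
for r,z in((250,110),(250,70),(260,50)):
    az=.417+36.6/r
    g=np.array([r*np.cos(az),r*np.sin(az),z]);q=ik(np.array([.4,-.2,2.4,0,.9,-1.95]),g,R,w)
    print(r,z,'shift',(R.T@(g-p0)).round(1),q.round(2),tilt(q))
    for up in(0,-.3,-.6):
        x=q
        for i in range(6):
            d=fk(x,P)[1].T@np.array([-.914,-.405,up])*500; x=call(x,d,0,1,w,'act'); print(*tilt(x),end=' ')
        print(x.round(2))
E
```

```text
250 110 shift [528.2 205.2 217.4] [ 0.42 -0.37  2.46  0.    0.93 -1.88] (array([211.4, 133.5, 110. ]), array([6.32, 2.8 ]))
[166.1 117.9 123. ] [5.84 2.29] [125.1 109.9 152.2] [5.19 1.4 ] [ 88.2 120.7 155.6] [ 4.4 -0.1] [ 35.4 131.2 154.8] [ 4.25 -1.56] [-27.2 121.3 155.2] [ 4.49 -2.18] [-84.4  96.  155.2] [ 4.49 -2.18] [ 2.1  -0.75  2.51 -0.05  1.45 -0.19]
[174.3 123.5 108.4] [5.62 2.06] [145.9 126.  122.7] [4.6  0.74] [109.4 128.3 138.3] [ 3.94 -0.5 ] [ 62.8 128.  152.4] [ 3.69 -1.54] [  6.4 127.7 155. ] [ 3.83 -2.5 ] [-53.7 113.5 151.3] [ 4.09 -2.85] [ 1.83 -0.76  2.52 -0.06  1.45 -0.45]
[182.6 127.8  93.7] [5.53 1.97] [166.7 137.2  87.7] [4.29 0.44] [146.8 150.1  79.3] [ 3.27 -1.17] [121.  165.9  66.9] [ 2.52 -2.83] [ 87.1 182.5  49.2] [ 2.13 -4.46] [ 44.2 195.3  24.9] [ 2.11 -5.87] [ 1.25 -0.09  2.52 -0.09  0.8  -0.97]
250 70 shift [532.8 206.7 257.1] [ 0.42 -0.26  2.5   0.    0.78 -1.88] (array([211.4, 133.5,  70. ]), array([6.32, 2.8 ]))
[181.  130.   90.5] [5.28 1.68] [147.3 128.5 117.5] [4.39 0.51] [103.6 123.4 145.1] [ 3.89 -0.43] [ 54.7 126.6 155. ] [ 3.61 -1.62] [ -6.5 12
[... 726 characters left out ...]
23 1.62] [163.7 137.2  89.7] [4.16 0.28] [126.5 137.7 115.8] [ 3.45 -0.91] [ 79.1 133.6 141.1] [ 3.14 -1.84] [ 23.3 127.3 155.1] [ 3.14 -2.62] [-39.1 114.6 155.8] [ 3.36 -3.12] [ 1.7  -0.79  2.52 -0.05  1.47 -0.58]
[198.4 138.9  45.8] [5.12 1.47] [178.9 147.8  43.4] [ 3.87 -0.17] [154.6 159.8  39.8] [ 2.85 -1.86] [123.2 174.   34. ] [ 2.14 -3.58] [ 82.6 187.8  25.3] [ 1.82 -5.2 ] [ 32.  196.6  13. ] [ 1.87 -6.54] [ 1.3  -0.03  2.52 -0.09  0.76 -0.92]
[203.7 140.8  27.8] [5.16 1.48] [189.5 150.6   1. ] [ 4.   -0.15] [169.2 160.5 -33.6] [ 3.19 -1.77] [139.5 165.4 -77.3] [ 2.93 -3.15] [  95.7  152.4 -123.4] [ 3.09 -3.45] [  47.7  149.2 -137. ] [ 2.3  -4.75] [ 1.24  0.65  2.52 -1.04  0.08 -0.01]
```

```bash
python3 - <<'E'
from kin import *
w=600
q0=Q[6];R=fk(q0,P)[1];p0=fk(q0,P)[0]
for r,z,daz in((250,70,.15),(250,70,.0),(260,60,-.1)):
    az=.417+daz
    g=np.array([r*np.cos(az),r*np.sin(az),z]);q=ik(np.array([.4,-.2,2.4,0,.9,-1.95]),g,R,w)
    print(r,z,'g',g.round(),'shift',(R.T@(g-p0)).round(1),q.round(2),tilt(q))
    for up in(-.35,):
        x=q
        for i in range(8):
            p=fk(x,P)[0];a=np.arctan2(p[1],p[0])
            d=fk(x,P)[1].T@np.array([-np.cos(a),-np.sin(a),up])*500; x=call(x,d,0,1,w,'act'); print(*tilt(x),d.round(),end=' ')
        print(x.round(2))
E
```

```text
250 70 g [211. 134.  70.] shift [532.6 207.5 257.1] [ 0.42 -0.26  2.5  -0.    0.78 -1.88] (array([210.9, 134.3,  70. ]), array([6.32, 2.8 ]))
[195.3 127.5  68.7] [5.01 1.5 ] [510.  84. 114.] [184.3 124.2  70.9] [3.56 0.03] [507.  79. 131.] [173.1 120.8  73.9] [ 2.16 -1.43] [503.  72. 149.] [161.7 117.3  78. ] [ 0.82 -2.87] [499.  64. 166.] [150.  113.4  83.6] [-0.46 -4.29] [494.  56. 184.] [137.6 108.9  90.9] [-1.66 -5.67] [488.  47. 200.] [124.5 103.4 100.5] [-2.77 -7.  ] [482.  37. 216.] [110.1  96.2 112.9] [-3.75 -8.24] [476.  26. 231.] [ 0.61 -0.51  2.52 -0.08  1.27 -1.65]
250 70 g [229. 101.  70.] shift [541.3 171.1 257.5] [ 0.25 -0.26  2.5   0.03  0.78 -2.07] (array([228.6, 101.3,  70. ]), array([6.32, 2.8 ]))
[213.5  96.1  69.4] [4.77 1.71] [493. 157. 114.] [202.6  93.2  71.8] [3.08 0.52] [490. 154. 130.] [191.7  90.1  75.3] [ 1.43 -0.65] [486. 149. 148.] [180.4  87.   79.9] [-0.17 -1.8 ] [482. 145. 166.] [168.6  83.5  86.2] [-1.71 -2.92] [477. 139. 183.] [156.1  79.6  94.4] [-3.16 -4.01] [472. 134. 199.] [142.3  74.8 105. ] [-4.51 -5.04] [467. 128. 215.] [126.4  68.7 118.8] [-5.73 -6.  ] [462. 121. 229.] [ 0.35 -0.54  2.52 -0.07  1.3  -1.92]
260 60 g [247.  81.  60.] shift [542.1 144.1 268.4] [ 0.14 -0.19  2.49  0.05  0.73 -2.19] (array([247.,  81.,  60.]), array([6.32, 2.8 ]))
[229.1  75.8  55. ] [4.77 1.95] [475. 204. 114.] [219.9  73.5  53.2] [2.9  0.92] [472. 202. 129.] [211.   71.4  50.9] [ 1.05 -0.1 ] [468. 199. 148.] [202.5  69.4  48.1] [-0.79 -1.11] [463. 196. 167.] [194.5  67.5  44.3] [-2.62 -2.12] [457. 193. 185.] [187.   65.9  39.1] [-4.43 -3.13] [451. 190. 202.] [180.   64.4  32. ] [-6.23 -4.14] [445. 186. 220.] [173.4  62.9  22.1] [-8.02 -5.15] [438. 182. 237.] [ 0.23 -0.06  2.52 -0.08  0.84 -2.01]
```

```bash
python3 - <<'E'
from kin import *
w=600
q0=Q[6];R=fk(q0,P)[1];p0=fk(q0,P)[0]
for g in([249,56,330.],[249,56,70]): print((R.T@(np.array(g)-p0)).round())
q=ik(np.array([.2,-.2,2.4,0,.9,-1.95]),np.array([249,56,70.]),R,w);print(q.round(2),tilt(q));x=q
for i in range(5):
    p=fk(x,P)[0];a=np.arctan2(p[1],p[0]);d=fk(x,P)[1].T@np.array([-np.cos(a),-np.sin(a),-.35])*500; x=call(x,d,0,1,w,'act'); print(*tilt(x),d.round())
E
```

```text
[526. 114.  -1.]
[556. 124. 258.]
[ 0.03 -0.24  2.49  0.06  0.77 -2.31] (array([249.,  56.,  70.]), array([6.32, 2.8 ]))
[230.4  51.6  67.6] [4.69 2.14] [454. 247. 115.]
[219.8  48.9  69.6] [2.75 1.37] [451. 246. 130.]
[209.2  46.1  72.5] [0.85 0.63] [446. 245. 149.]
[198.4  43.3  76.3] [-1.01 -0.09] [440. 244. 167.]
[187.2  40.5  81.5] [-2.82 -0.77] [434. 242. 184.]
```

Emit:
arm_command --pt "1 526 114 0 0" --pt "1 526 114 0 0" --pt "1 526 114 0 0" --pt "1 526 114 0 0" --pt "1 526 114 0 0" --pt "1 526 114 0 0" --pt "1 526 114 0 0" --pt "1 526 114 0 0" --pt "1 526 114 0 0" --pt "1 556 124 258 0" --pt "1 556 124 258 0" --pt "1 556 124 258 0" --pt "1 556 124 258 0" --pt "1 556 124 258 0" --pt "1 556 124 258 0" --pt "1 556 124 258 0"

```text
clock: 7.82
eef_pos: [249.1, 56.2, 71.7]
eef_rot: [-3.104, 0.116, -2.414]
wrist_force: [-0.8, -0.2, -0.5]
finger_gap: 93.8
finger_force: 0.0
```

```bash
python3 -c "
from h import *
st()"
```

```text
7.83 q [ 0.033 -0.241  2.487  0.064  0.783 -2.306] p [249.1  56.2  71.7] rot [-3.104  0.116 -2.414] tilt 7.0 F [-0.8 -0.2 -0.5] M [0.1  0.07 0.04] g [93.8  0. ]
```

Emit:
arm_command --pt "1 454 247 115 0"

```text
clock: 7.95
eef_pos: [229.5, 50.5, 68.8]
eef_rot: [-3.119, 0.091, -2.414]
wrist_force: [-0.6, -0.8, 0.4]
finger_gap: 94.2
finger_force: 0.0
```

Emit:
arm_command --pt "1 451 246 130 0"

```text
clock: 8.07
eef_pos: [219.0, 46.0, 71.1]
eef_rot: [-3.137, 0.06, -2.415]
wrist_force: [0.2, -0.2, -1.6]
finger_gap: 94.1
finger_force: 0.0
```

```bash
python3 -c "
from h import *
s,R=st();print(np.degrees(R[:2,2]))"
```

```text
8.07 q [ 1.000e-03 -2.940e-01  2.520e+00  4.800e-02  8.690e-01 -2.326e+00] p [219.   46.   71.1] rot [-3.137  0.06  -2.415] tilt 3.4 F [ 0.2 -0.2 -1.6] M [0.04 0.09 0.01] g [94.1  0. ]
[2.7220753  2.08538146]
```

```bash
cat > sim.py <<'E'
from kin import *
from cell import monitor
w=600
def now():return np.array(monitor.read_state()['joints'])
E
python3 - <<'E'
from sim import *
q=now();p0,R=fk(q,P);print(tilt(q))
for az in(.4,.55):
  g=np.array([230*np.cos(az),230*np.sin(az),71]);x=ik(q,g,R,w);print(az,'shift',(R.T@(g-p0)).round(),tilt(x),x.round(2))
  for m in(500,500,500):
    p,A=fk(x,P);a=np.arctan2(p[1],p[0]);d=A.T@np.array([-np.cos(a),-np.sin(a),-.35])*m; x=call(x,d,0,1,w,'act'); print(*tilt(x),d.round())
E
```

```text
(array([220.4,  46.1,  72.1]), array([2.72, 2.09]))
0.4 shift [-22.  38.   2.] (array([211.8,  89.6,  71. ]), array([2.72, 2.09])) [ 0.21 -0.28  2.51  0.03  0.85 -2.11]
[199.4  83.8  72.5] [1.08 1.07] [483. 161. 146.]
[189.2  79.   76.4] [-0.63  0.03] [478. 161. 163.]
[178.8  74.1  81.5] [-2.3  -0.97] [471. 161. 180.]
0.55 shift [-31.  72.   3.] (array([196.1, 120.2,  71. ]), array([2.72, 2.09])) [ 0.37 -0.28  2.51  0.02  0.85 -1.94]
[184.3 113.3  72.5] [1.26 0.82] [502.  89. 145.]
[174.6 107.7  76.4] [-0.26 -0.49] [497.  88. 162.]
[164.6 101.9  81.5] [-1.73 -1.76] [491.  87. 179.]
```

Emit:
arm_command --pt "1 -28 60 3 0" --pt "1 -28 60 3 0"

```text
clock: 8.32
eef_pos: [200.3, 110.2, 69.4]
eef_rot: [-3.137, 0.061, -2.417]
wrist_force: [0.1, 0.6, -0.2]
finger_gap: 93.4
finger_force: 0.0
```

Emit:
arm_command --pt "1 496 113 145 0"

```text
clock: 8.45
eef_pos: [189.6, 104.2, 71.3]
eef_rot: [3.138, 0.027, -2.412]
wrist_force: [-1.1, 0.3, -0.4]
finger_gap: 93.8
finger_force: 0.0
```

```bash
python3 - <<'E'
from sim import *
q=now();p,A=fk(q,P);print(tilt(q),q.round(3))
a=np.arctan2(p[1],p[0])
for m in(35,45,55,62):
    d=A.T@np.array([-np.cos(a),-np.sin(a),-.35])*m; x=call(q,d,0,1,w,'act'); print(m,*tilt(x),d.round())
E
```

```text
(array([190.4, 104.5,  71.5]), array([1.02, 1.18])) [ 0.316 -0.297  2.52   0.018  0.896 -1.996]
35 [184.7 101.2  73.3] [0.06 0.45] [34.  8. 11.]
45 [183.1 100.2  73.9] [-0.2   0.24] [44. 10. 15.]
55 [181.4  99.2  74.6] [-0.47  0.04] [54. 12. 18.]
62 [180.8  98.8  75. ] [-0.58 -0.04] [61. 14. 20.]
```

Emit:
arm_command --pt "1 44 10 15 0"

```text
clock: 8.57
eef_pos: [183.7, 99.2, 73.5]
eef_rot: [3.132, 0.002, -2.414]
wrist_force: [-0.3, 0.5, -0.1]
finger_gap: 94.0
finger_force: 0.0
```

```bash
python3 - <<'E'
from sim import *
from h import *
q=now();p0,R=fk(q,P);st();print(tilt(q),np.degrees(R[:2,2]))
p=shot('top','c');im=p['img'].astype(int)
hsv=cv2.cvtColor(p['img'],cv2.COLOR_RGB2HSV)
# blue hull
b=((hsv[...,0]>100)&(hsv[...,0]<130)&(hsv[...,1]>120));b[:, :90]=0;b[:,240:]=0;b[:180]=0;b[310:]=0
n,l,s,c=cv2.connectedComponentsWithStats(b.astype('uint8'));k=1+np.argmax(s[1:,4]);print(s[k])
hull=cv2.convexHull(np.argwhere(b)[:,::-1].astype(np.int32));m=np.zeros(b.shape,'uint8');cv2.fillConvexPoly(m,hull,1)
m=cv2.erode(m,np.ones((3,3)))
w_=((hsv[...,0]>10)&(hsv[...,0]<28)&(hsv[...,1]>50)&(hsv[...,1]<170)&(m>0))
n,l,s,c=cv2.connectedComponentsWithStats(w_.astype('uint8'),connectivity=8);k=1+np.argmax(s[1:,4]);print(s[1:])
pts=np.argwhere(l==k)[:,::-1].astype(np.float32);rect=cv2.minAreaRect(pts);print(rect)
(cx,cy),(ww,hh),an=rect
u=np.linalg.svd(pts-pts.mean(0))[2][0];t=(pts-pts.mean(0))@u
e1,e2=pts.mean(0)+u*t.min(),pts.mean(0)+u*t.max()
E1,E2=onz(p,*e1,152),onz(p,*e2,152);print(E1,E2,'len',np.linalg.norm(E1-E2),'mid',(E1+E2)/2,onz(p,*pts.mean(0),152),'yaw',np.degrees(np.arctan2(*(E2-E1)[1::-1])))
o=p['img'].copy();o[l==k]=(255,0,0);cv2.imwrite('pics/c2.png',cv2.resize(o[180:310,90:240,::-1],None,fx=3,fy=3))
E
```

```text
8.57 q [ 0.307 -0.308  2.52   0.012  0.932 -1.998] p [183.7  99.2  73.5] rot [ 3.132e+00  2.000e-03 -2.414e+00] tilt 0.6 F [-0.3  0.5 -0.1] M [0.08 0.03 0.02] g [94.  0.]
(array([184.3,  99.4,  73.5]), array([-0.29,  0.48])) [-0.28717875  0.47852509]
[ 105  180  114  122 4831]
[[136 188  11   8  23]
 [124 203  69  76 646]
 [161 203   3   1   3]
 [164 205   1   2   2]
 [111 211   8   9  21]
 [174 215   1   1   1]
 [179 216   1   1   1]
 [207 264   1   1   1]]
((157.74356079101562, 239.87680053710938), (97.00000762939453, 8.689784049987793), 47.91083908081055)
[506.38541031 305.52425407 152.        ] [345.38671066 150.79363547 152.        ] len 223.29833322983427 mid [425.88606049 228.15894477 152.        ] [433.95843502 235.91705425 152.        ] yaw -136.13732681207503
```

```bash
python3 - <<'E'
from h import *
s,R=st()
for g in([190,102,255],[426,228,230.],[426,228,140]): print((R.T@(np.array(g)-s['eef_pos'])).round(1))
E
```

```text
8.62 q [ 0.306 -0.308  2.52   0.012  0.934 -1.998] p [183.6  98.9  73.5] rot [ 3.132e+00  1.000e-03 -2.415e+00] tilt 0.6 F [-0.5 -0.5  0.2] M [0.05 0.03 0.02] g [94.1  0. ]
[-7.000e+00 -1.000e-01 -1.815e+02]
[-267.1  -63.  -156.9]
[-267.   -63.9  -66.9]
```

Emit:
arm_command --pt "1 -7 0 -182 -2" --pt "1 -7 0 -182 -2" --pt "1 -7 0 -182 -2" --pt "1 -267 -63 -157 -2" --pt "1 -267 -63 -157 -2" --pt "1 -267 -63 -157 -2" --pt "1 -267 -63 -157 -2" --pt "1 -267 -63 -157 -2" --pt "1 -267 -63 -157 -2" --pt "1 -267 -63 -157 -2"

```text
clock: 9.88
eef_pos: [425.9, 227.6, 230.5]
eef_rot: [3.132, 0.003, -2.381]
wrist_force: [0.2, -1.3, 0.2]
finger_gap: 93.7
finger_force: 0.0
```

```bash
python3 - <<'E'
from h import *
s,R=st()
p=shot('wrist','w1')
E
```

```text
9.88 q [ 0.41   0.144  1.697  0.01   1.301 -1.925] p [425.9 227.6 230.5] rot [ 3.132e+00  3.000e-03 -2.381e+00] tilt 0.6 F [ 0.2 -1.3  0.2] M [0.07 0.03 0.  ] g [93.7  0. ]
```

View pics/w1.png

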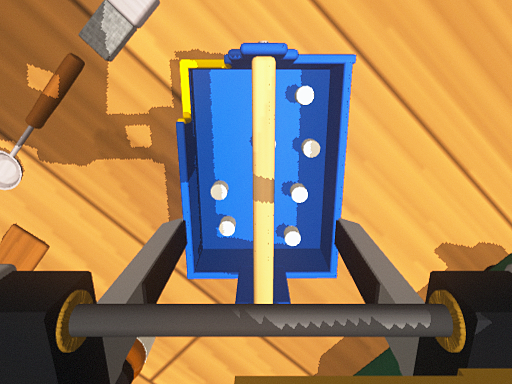

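Emit:
arm_command --pt "1 0 0 60 0" --pt "1 0 0 90 0" --pt "1 0 0 90 0" --pt "0 0 0 90 0" --pt "0 0 0 90 0" --pt "0 0 0 90 0" --pt "0 0 0 90 0" --pt "0 0 0 90 0" --pt "0 0 0 90 0" --force 60

```text
clock: 11.05
eef_pos: [426.1, 229.1, 140.1]
eef_rot: [3.132, 0.003, -2.38]
wrist_force: [0.2, -0.1, 0.4]
finger_gap: 37.2
finger_force: 0.0
```

```bash
python3 - <<'E'
from h import *
s,R=st()
E
```

```text
11.05 q [ 0.412  0.245  1.8    0.011  1.096 -1.925] p [426.1 229.1 140.1] rot [ 3.132e+00  3.000e-03 -2.380e+00] tilt 0.6 F [ 0.2 -0.1  0.4] M [0.1  0.05 0.03] g [37.2  0. ]
```

Emit:
arm_command --pt "0 0 0 0 0" --pt "0 0 0 0 0" --pt "0 0 0 0 0" --pt "0 0 0 0 0" --pt "0 0 0 0 0" --pt "0 0 0 -10 0" --pt "0 0 0 -30 0" --pt "0 0 0 -55 0" --pt "0 0 0 -80 0"

```text
clock: 12.18
eef_pos: [426.4, 228.0, 221.0]
eef_rot: [3.132, 0.002, -2.38]
wrist_force: [-0.5, 0.9, -5.7]
finger_gap: 17.6
finger_force: 60.0
```

```bash
python3 - <<'E'
from h import *
s,R=st();shot('scene','d')
E
```

```text
12.18 q [ 0.41   0.155  1.708  0.01   1.28  -1.924] p [426.4 228.  221. ] rot [ 3.132e+00  2.000e-03 -2.380e+00] tilt 0.5 F [-0.5  0.9 -5.7] M [ 0.01  0.   -0.02] g [17.6 60. ]
```

View pics/d.png

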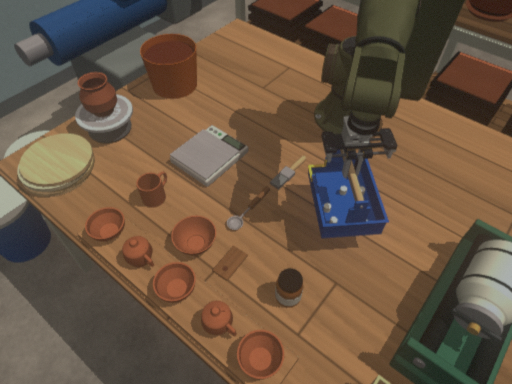

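```bash
python3 - <<'E'
from sim import *
from h import *
s,R0=st();q=now();p0=s['eef_pos']
class D(dict):pass
p=shot('top');c=onz(p,80+638/2.3,150+137/2.3,44);print('pan',c.round(1),[onz(p,80+u/2.3,150+v/2.3,44).round() for u,v in((560,62),(718,62),(715,213),(560,213))])
g=np.array([555,-285,490.]);d=R0.T@(g-p0);print('shift',d.round())
R=R0@rz(np.radians(120))
x=ik(np.array([-.5,.5,.7,0,1.9,-.8]),g,R,w);print(x.round(2),tilt(x))
C=np.array([116,-81,135]);
for a in(45,55,62):
    y=x;print('a',a)
    for i in range(20):
        pp,A=fk(y,P);az=np.arctan2(pp[1],pp[0]);e=np.radians(a)
        d=A.T@np.array([np.cos(az)*np.cos(e),np.sin(az)*np.cos(e),np.sin(e)])*500;y=call(y,d,0,1,w,'act')
        if i in(0,1,2,5,9,13,17,18,19):
            pp,A=fk(y,P);t=-A.T@[0,0,1]; print(i,d.round(),pp.round(),'tilt',np.degrees(np.arccos(-A[2,2])).round(1),'dir in tote',np.degrees(np.arctan2(A[2,1],-A[2,0])).round(1),'corner',(pp+A@C).round())
E
```

```text
12.22 q [ 0.41   0.151  1.703  0.01   1.283 -1.924] p [427.4 228.4 224.3] rot [ 3.134  0.007 -2.38 ] tilt 0.6 F [-0.2  0.3 -0.5] M [ 0.13 -0.17 -0.04] g [17.3 60. ]
pan [ 511.8 -259.7   44. ] [array([ 594., -171.,   44.]), array([ 599., -350.,   44.]), array([ 429., -346.,   44.]), array([ 425., -173.,   44.])]
shift [ 260. -458. -271.]
[-0.54  0.49  0.66  0.01  2.   -0.77] (array([ 555., -285.,  490.]), array([-0.03,  0.58]))
a 45
0 [-228.  268. -355.] [ 587. -301.  527.] tilt 0.5 dir in tote 131.4 corner [ 481. -206.  392.]
1 [-229.  270. -353.] [ 588. -302.  534.] tilt 1.9 dir in tote 65.6 corner [ 487. -209.  395.]
2 [-236.  278. -342.] [ 590. -303.  541.] tilt 3.7 dir in tote 58.2 corner [ 492. -212.  398.]
5 [-255.  302. -306.] [ 598. -306.  561.] tilt 9.2 dir in tote 53.5 corner [ 514. -222.  406.]
9 [-279.  331. -251.] [ 614. -314.  585.] tilt 16.9 dir in tote 52.0 corner [ 550. -239.  416.]
13 [-298.  355. -188.] [ 635. -324.  608.] tilt 25.0 dir in tote 51.5 corner [ 593. -260.  428.]
17 [-312.  372. -119.] [ 660. -336.  631.] tilt 33.3 dir in tote 51.3 corner [ 641. -283. 
[... 1240 characters left out ...]
corner [ 465. -198.  420.]
2 [-158.  190. -435.] [ 559. -287.  576.] tilt 3.3 dir in tote 59.3 corner [ 461. -196.  434.]
5 [-181.  218. -412.] [ 539. -276.  621.] tilt 8.3 dir in tote 54.0 corner [ 452. -190.  468.]
9 [-211.  255. -375.] [ 521. -266.  668.] tilt 15.2 dir in tote 52.5 corner [ 452. -189.  503.]
13 [-239.  289. -330.] [ 513. -261.  707.] tilt 22.5 dir in tote 51.9 corner [ 464. -193.  531.]
17 [-264.  321. -278.] [ 514. -261.  742.] tilt 30.2 dir in tote 51.7 corner [ 486. -203.  557.]
18 [-270.  328. -264.] [ 515. -261.  750.] tilt 32.2 dir in tote 51.6 corner [ 493. -207.  563.]
19 [-276.  335. -249.] [ 516. -262.  758.] tilt 34.1 dir in tote 51.6 corner [ 500. -210.  570.]
```

Emit:
arm_command --pt "0 2 -4 -2 1" --pt "0 9 -16 -9 4" --pt "0 19 -34 -20 8.5" --pt "0 33 -58 -34 14.5" --pt "0 49 -86 -51 21.7" --pt "0 67 -119 -70 29.8" --pt "0 87 -154 -91 38.7" --pt "0 108 -191 -113 48" --pt "0 130 -229 -136 57.5" --pt "0 152 -267 -158 67" --pt "0 173 -304 -180 76.3" --pt "0 193 -339 -201 85.2" --pt "0 211 -372 -220 93.3" --pt "0 227 -400 -237 100.5" --pt "0 241 -424 -251 106.5" --pt "0 251 -442 -262 111" --pt "0 258 -454 -269 114" --pt "0 260 -458 -271 115" --pt "0 260 -458 -271 115"

```text
clock: 14.65
eef_pos: [555.3, -285.3, 485.3]
eef_rot: [-3.14, -0.011, 1.895]
wrist_force: [-0.1, 0.1, -5.3]
finger_gap: 17.7
finger_force: 60.0
```

```bash
cat > push.py <<'E'
from sim import *
from h import st
import sys
a=float(sys.argv[1]);n=int(sys.argv[2]);st();y=now();C=np.array([116,-81,135])
for i in range(n):
    pp,A=fk(y,P);az=np.arctan2(pp[1],pp[0]);e=np.radians(a)
    d=A.T@np.array([np.cos(az)*np.cos(e),np.sin(az)*np.cos(e),np.sin(e)])*500;y=call(y,d,0,1,w,'act')
    pp,A=fk(y,P); print(i,d.round(),pp.round(),'tilt',np.degrees(np.arccos(-A[2,2])).round(1),'dir in tote',np.degrees(np.arctan2(A[2,1],-A[2,0])).round(1),'corner',(pp+A@C).round())
E
python3 push.py 50 8
```

```text
14.65 q [-0.535  0.488  0.673  0.006  1.991 -0.858] p [ 555.3 -285.3  485.3] rot [-3.14  -0.011  1.895] tilt 0.6 F [-0.1  0.1 -5.3] M [-0.05  0.03  0.01] g [17.7 60. ]
0 [-226.  223. -386.] [ 585. -300.  527.] tilt 0.4 dir in tote 169.0 corner [ 471. -215.  393.]
1 [-228.  225. -384.] [ 583. -299.  539.] tilt 1.5 dir in tote 58.4 corner [ 473. -216.  400.]
2 [-236.  233. -374.] [ 582. -299.  549.] tilt 3.3 dir in tote 51.4 corner [ 476. -217.  406.]
3 [-244.  241. -364.] [ 582. -298.  559.] tilt 5.1 dir in tote 49.2 corner [ 479. -219.  412.]
4 [-251.  249. -353.] [ 582. -298.  568.] tilt 6.9 dir in tote 48.2 corner [ 484. -221.  418.]
5 [-259.  257. -342.] [ 582. -298.  577.] tilt 8.7 dir in tote 47.6 corner [ 488. -223.  423.]
6 [-267.  264. -330.] [ 583. -299.  586.] tilt 10.5 dir in tote 47.2 corner [ 494. -226.  428.]
7 [-274.  272. -318.] [ 584. -299.  594.] tilt 12.4 dir in tote 46.9 corner [ 500. -229.  432.]
```

Emit:
arm_command --pt "0 -226 223 -386 0" --pt "0 -226 223 -386 0"

```text
clock: 14.9
eef_pos: [583.7, -299.1, 533.4]
eef_rot: [3.129, 0.004, 1.897]
wrist_force: [32.4, -14.3, 100.2]
finger_gap: 17.6
finger_force: 60.0
```

Emit:
arm_command --pt "0 -236 233 -374 0"

```text
clock: 15.02
eef_pos: [584.4, -299.5, 538.3]
eef_rot: [3.114, 0.019, 1.896]
wrist_force: [0.8, -0.3, -4.7]
finger_gap: 17.5
finger_force: 60.0
```

Emit:
arm_command --pt "0 -244 241 -364 0"

```text
clock: 15.15
eef_pos: [582.3, -298.2, 555.4]
eef_rot: [3.082, 0.053, 1.895]
wrist_force: [0.1, 0.3, -3.0]
finger_gap: 17.7
finger_force: 60.0
```

Emit:
arm_command --pt "0 -251 249 -353 0"

```text
clock: 15.28
eef_pos: [582.0, -297.9, 565.2]
eef_rot: [3.059, 0.076, 1.893]
wrist_force: [-0.5, -1.0, -5.0]
finger_gap: 17.6
finger_force: 60.0
```

Emit:
arm_command --pt "0 -259 257 -342 0"

```text
clock: 15.4
eef_pos: [582.9, -298.3, 572.9]
eef_rot: [3.038, 0.097, 1.891]
wrist_force: [0.1, 0.5, -5.0]
finger_gap: 17.7
finger_force: 60.0
```

```bash
python3 push.py 50 12
```

```text
15.4 q [-0.535  0.632  0.235  0.017  2.134 -0.849] p [ 582.9 -298.3  572.9] rot [3.038 0.097 1.891] tilt 8.1 F [ 0.1  0.5 -5. ] M [ 0.09  0.29 -0.05] g [17.7 60. ]
0 [-265.  262. -334.] [ 584. -299.  582.] tilt 10.0 dir in tote 46.5 corner [ 493. -225.  425.]
1 [-272.  269. -322.] [ 585. -299.  591.] tilt 11.8 dir in tote 46.3 corner [ 499. -228.  430.]
2 [-280.  276. -309.] [ 587. -300.  599.] tilt 13.7 dir in tote 46.1 corner [ 505. -231.  435.]
3 [-287.  283. -296.] [ 589. -301.  606.] tilt 15.6 dir in tote 46.0 corner [ 512. -234.  439.]
4 [-293.  290. -282.] [ 591. -302.  614.] tilt 17.6 dir in tote 45.9 corner [ 520. -238.  443.]
5 [-300.  297. -268.] [ 594. -303.  621.] tilt 19.5 dir in tote 45.9 corner [ 528. -242.  448.]
6 [-306.  303. -254.] [ 597. -305.  629.] tilt 21.5 dir in tote 45.8 corner [ 537. -246.  452.]
7 [-312.  309. -239.] [ 601. -307.  636.] tilt 23.5 dir in tote 45.8 corner [ 546. -251.  457.]
8 [-318.  315. -223.] [ 605. -309.  643.] tilt 25.5 dir in tote 45.7 corner [ 556. -256.  461.]
9 [-323.  320. -207.] [ 609. -311.  650.] tilt 27.6 dir in tote 45.7 corner [ 566. -261.  466.]
10 [-328.  326. -191.] [ 613. -313.  657.] tilt 29.6 dir in tote 45.7 corner [ 576. -266.  471.]
11 [-333.  330. -174.] [ 618. -315.  664.] tilt 31.7 dir in tote 45.6 corner [ 587. -271.  476.]
```

```bash
python3 - <<'E'
from h import *
p=shot('wrist','w2');q=shot('scene')
print([(round(d['p'],2),np.round(d['rect'])) for d in find_in(p,'media0_mid')])
c=cv2.resize(q['img'][0:250,120:420,::-1],None,fx=1.6,fy=1.6)
o=np.zeros((400,480+512,3),'uint8');o[:,:480]=c[:400];o[:384,480:]=p['img'][:,:,::-1];cv2.imwrite('pics/e.png',cv2.resize(o,None,fx=.8,fy=.8))
E
```

```text
[(0.72, array([270., 188., 248., 376.])), (0.29, array([312., 221.,  25.,  22.]))]
```

View pics/e.png

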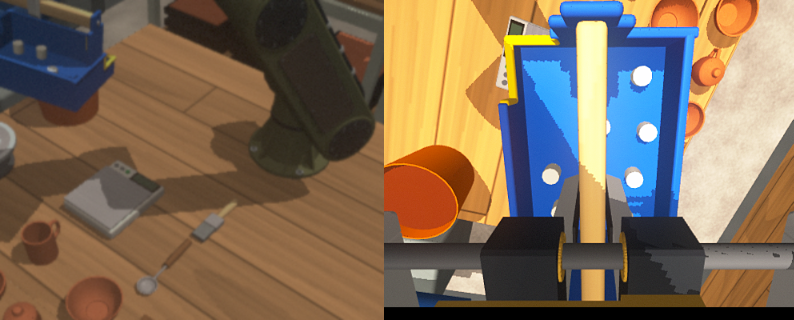

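Emit:
arm_command --pt "0 -265 262 -334 0"

```text
clock: 15.68
eef_pos: [584.8, -299.2, 578.1]
eef_rot: [3.02, 0.115, 1.888]
wrist_force: [0.1, -0.8, -5.7]
finger_gap: 17.7
finger_force: 60.0
```

Emit:
arm_command --pt "0 -272 269 -322 0"

```text
clock: 15.8
eef_pos: [585.6, -299.5, 587.8]
eef_rot: [2.994, 0.14, 1.885]
wrist_force: [-0.7, 0.0, -5.5]
finger_gap: 17.8
finger_force: 60.0
```

Emit:
arm_command --pt "0 0 0 0 0" --pt "0 0 0 0 0"

```text
clock: 16.05
eef_pos: [585.5, -299.4, 587.1]
eef_rot: [2.996, 0.138, 1.885]
wrist_force: [0.1, -1.7, -4.7]
finger_gap: 17.6
finger_force: 60.0
```

Emit:
arm_command --pt "0 -280 276 -309 0"

```text
clock: 16.18
eef_pos: [587.6, -300.5, 594.2]
eef_rot: [2.973, 0.161, 1.881]
wrist_force: [0.1, -0.3, -5.4]
finger_gap: 17.6
finger_force: 60.0
```

Emit:
arm_command --pt "0 0 0 0 0" --pt "0 0 0 0 0"

```text
clock: 16.42
eef_pos: [587.0, -300.1, 595.1]
eef_rot: [2.973, 0.162, 1.881]
wrist_force: [0.4, 0.3, -5.0]
finger_gap: 17.1
finger_force: 60.0
```

Emit:
arm_command --pt "0 -287 283 -296 0"

```text
clock: 16.55
eef_pos: [589.6, -301.4, 602.1]
eef_rot: [2.949, 0.185, 1.877]
wrist_force: [-0.4, 0.6, -5.5]
finger_gap: 17.6
finger_force: 60.0
```

Emit:
arm_command --pt "0 0 0 0 0" --pt "0 0 0 0 0"

```text
clock: 16.8
eef_pos: [589.1, -301.1, 602.8]
eef_rot: [2.949, 0.185, 1.877]
wrist_force: [-0.4, 0.1, -5.8]
finger_gap: 17.7
finger_force: 60.0
```

Emit:
arm_command --pt "0 -293 290 -282 0"

```text
clock: 16.92
eef_pos: [592.1, -302.5, 609.5]
eef_rot: [2.924, 0.208, 1.872]
wrist_force: [-0.2, 0.7, -4.1]
finger_gap: 17.6
finger_force: 60.0
```

Emit:
arm_command --pt "0 0 0 0 0" --pt "0 0 0 0 0"

```text
clock: 17.18
eef_pos: [591.6, -302.2, 610.2]
eef_rot: [2.924, 0.208, 1.872]
wrist_force: [-0.4, -0.9, -4.6]
finger_gap: 17.9
finger_force: 60.0
```

```bash
python3 push.py 50 10
```

```text
17.18 q [-0.537  0.584  0.236  0.028  2.023 -0.845] p [ 591.6 -302.2  610.2] rot [2.924 0.208 1.872] tilt 17.2 F [-0.4 -0.9 -4.6] M [0.23 0.64 0.04] g [17.9 60. ]
0 [-299.  295. -271.] [ 595. -304.  619.] tilt 19.1 dir in tote 45.6 corner [ 527. -242.  446.]
1 [-305.  302. -257.] [ 598. -305.  626.] tilt 21.1 dir in tote 45.5 corner [ 536. -246.  450.]
2 [-311.  308. -242.] [ 601. -307.  633.] tilt 23.1 dir in tote 45.5 corner [ 545. -251.  455.]
3 [-317.  314. -226.] [ 605. -309.  641.] tilt 25.1 dir in tote 45.5 corner [ 554. -255.  459.]
4 [-322.  319. -210.] [ 609. -311.  648.] tilt 27.1 dir in tote 45.5 corner [ 564. -260.  464.]
5 [-327.  324. -194.] [ 613. -313.  655.] tilt 29.2 dir in tote 45.5 corner [ 575. -265.  469.]
6 [-332.  329. -178.] [ 618. -315.  662.] tilt 31.3 dir in tote 45.4 corner [ 585. -271.  474.]
7 [-336.  333. -161.] [ 623. -318.  669.] tilt 33.3 dir in tote 45.4 corner [ 596. -276.  480.]
8 [-340.  337. -143.] [ 628. -320.  676.] tilt 35.4 dir in tote 45.4 corner [ 607. -282.  485.]
9 [-344.  341. -126.] [ 633. -323.  683.] tilt 37.6 dir in tote 45.4 corner [ 619. -287.  491.]
```

Emit:
arm_command --pt "0 -299 295 -271 0"

```text
clock: 17.3
eef_pos: [594.8, -303.8, 617.0]
eef_rot: [2.899, 0.232, 1.867]
wrist_force: [0.6, -0.1, -5.3]
finger_gap: 17.9
finger_force: 60.0
```

Emit:
arm_command --pt "0 0 0 0 0" --pt "0 0 0 0 0"

```text
clock: 17.55
eef_pos: [594.2, -303.5, 617.7]
eef_rot: [2.899, 0.232, 1.867]
wrist_force: [-0.2, 0.6, -5.4]
finger_gap: 17.6
finger_force: 60.0
```

Emit:
arm_command --pt "0 -305 302 -257 0"

```text
clock: 17.68
eef_pos: [597.8, -305.2, 624.4]
eef_rot: [2.874, 0.255, 1.86]
wrist_force: [0.1, 0.3, -4.4]
finger_gap: 17.6
finger_force: 60.0
```

Emit:
arm_command --pt "0 0 0 0 0" --pt "0 0 0 0 0"

```text
clock: 17.92
eef_pos: [597.2, -304.9, 625.0]
eef_rot: [2.874, 0.255, 1.86]
wrist_force: [0.1, 0.7, -5.5]
finger_gap: 17.9
finger_force: 60.0
```

Emit:
arm_command --pt "0 -311 308 -242 0"

```text
clock: 18.05
eef_pos: [601.1, -306.7, 631.7]
eef_rot: [2.847, 0.279, 1.853]
wrist_force: [0.4, 0.2, -5.5]
finger_gap: 17.4
finger_force: 60.0
```

Emit:
arm_command --pt "0 0 0 0 0" --pt "0 0 0 0 0"

```text
clock: 18.3
eef_pos: [600.6, -306.4, 632.2]
eef_rot: [2.847, 0.279, 1.853]
wrist_force: [-0.2, 1.2, -4.8]
finger_gap: 17.7
finger_force: 60.0
```

Emit:
arm_command --pt "0 -317 314 -226 0"

```text
clock: 18.42
eef_pos: [604.8, -308.5, 638.8]
eef_rot: [2.82, 0.303, 1.845]
wrist_force: [-0.8, -0.6, -5.1]
finger_gap: 17.5
finger_force: 60.0
```

Emit:
arm_command --pt "0 0 0 0 0" --pt "0 0 0 0 0"

```text
clock: 18.68
eef_pos: [604.4, -308.2, 639.3]
eef_rot: [2.821, 0.303, 1.845]
wrist_force: [0.5, -0.6, -5.5]
finger_gap: 17.6
finger_force: 60.0
```

Emit:
arm_command --pt "0 -322 319 -210 0"

```text
clock: 18.8
eef_pos: [608.9, -310.3, 645.9]
eef_rot: [2.793, 0.327, 1.836]
wrist_force: [-0.0, 0.2, -5.9]
finger_gap: 17.4
finger_force: 60.0
```

Emit:
arm_command --pt "0 0 0 0 0" --pt "0 0 0 0 0"

```text
clock: 19.05
eef_pos: [608.4, -310.1, 646.2]
eef_rot: [2.793, 0.326, 1.837]
wrist_force: [0.2, -0.5, -5.2]
finger_gap: 18.0
finger_force: 60.0
```

Emit:
arm_command --pt "0 -327 324 -194 0"

```text
clock: 19.18
eef_pos: [613.2, -312.4, 652.9]
eef_rot: [2.765, 0.351, 1.827]
wrist_force: [0.3, -0.5, -4.3]
finger_gap: 17.4
finger_force: 60.0
```

Emit:
arm_command --pt "0 0 0 0 0" --pt "0 0 0 0 0" --pt "0 0 0 0 0"

```text
clock: 19.55
eef_pos: [612.8, -312.2, 653.0]
eef_rot: [2.765, 0.35, 1.827]
wrist_force: [-0.3, -0.3, -5.3]
finger_gap: 17.5
finger_force: 60.0
```

```bash
python3 push.py 50 5; python3 - <<'E'
from h import *
p=shot('wrist');q=shot('scene')
c=cv2.resize(q['img'][0:250,120:420,::-1],None,fx=1.6,fy=1.6)
o=np.zeros((400,480+512,3),'uint8');o[:,:480]=c[:400];o[:384,480:]=p['img'][:,:,::-1];cv2.imwrite('pics/f.png',cv2.resize(o,None,fx=.8,fy=.8))
E
```

```text
19.55 q [-0.539  0.545  0.236  0.041  1.854 -0.841] p [ 612.8 -312.2  653. ] rot [2.765 0.35  1.827] tilt 29.1 F [-0.3 -0.3 -5.3] M [0.36 0.82 0.  ] g [17.5 60. ]
0 [-332.  329. -178.] [ 618. -315.  662.] tilt 31.2 dir in tote 45.2 corner [ 585. -270.  474.]
1 [-336.  333. -161.] [ 622. -317.  669.] tilt 33.2 dir in tote 45.2 corner [ 596. -276.  479.]
2 [-340.  337. -144.] [ 627. -320.  676.] tilt 35.3 dir in tote 45.2 corner [ 607. -281.  485.]
3 [-344.  340. -127.] [ 633. -322.  683.] tilt 37.5 dir in tote 45.2 corner [ 618. -287.  491.]
4 [-347.  343. -109.] [ 638. -325.  690.] tilt 39.6 dir in tote 45.2 corner [ 630. -293.  497.]
```

View pics/f.png

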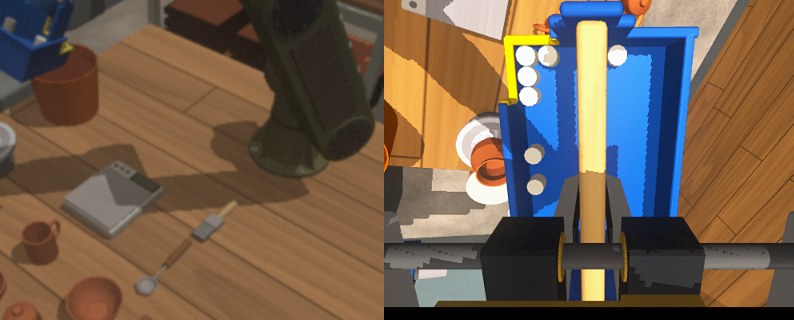

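Emit:
arm_command --pt "0 -332 329 -178 0"

```text
clock: 19.77
eef_pos: [617.7, -314.5, 660.0]
eef_rot: [2.736, 0.374, 1.816]
wrist_force: [0.2, 0.2, -4.6]
finger_gap: 17.4
finger_force: 60.0
```

Emit:
arm_command --pt "0 0 0 0 0" --pt "0 0 0 0 0" --pt "0 0 0 0 0"

```text
clock: 20.15
eef_pos: [617.3, -314.3, 660.0]
eef_rot: [2.736, 0.374, 1.817]
wrist_force: [-0.5, -0.1, -5.9]
finger_gap: 17.7
finger_force: 60.0
```

Emit:
arm_command --pt "0 -336 333 -161 0"

```text
clock: 20.27
eef_pos: [622.5, -316.7, 666.9]
eef_rot: [2.706, 0.398, 1.805]
wrist_force: [-0.8, -0.3, -5.3]
finger_gap: 17.6
finger_force: 60.0
```

Emit:
arm_command --pt "0 0 0 0 0" --pt "0 0 0 0 0" --pt "0 0 0 0 0"

```text
clock: 20.65
eef_pos: [622.1, -316.5, 667.0]
eef_rot: [2.707, 0.397, 1.805]
wrist_force: [0.2, 1.0, -5.8]
finger_gap: 17.6
finger_force: 60.0
```

```bash
python3 push.py 50 3; python3 - <<'E'
from h import *
p=shot('wrist');cv2.imwrite('pics/g.png',p['img'][:300,140:480,::-1])
E
```

```text
20.65 q [-0.539  0.537  0.236  0.044  1.79  -0.84 ] p [ 622.1 -316.5  667. ] rot [2.707 0.397 1.805] tilt 33.2 F [ 0.2  1.  -5.8] M [ 0.38  0.91 -0.03] g [17.6 60. ]
0 [-340.  337. -144.] [ 627. -319.  676.] tilt 35.3 dir in tote 45.1 corner [ 607. -281.  485.]
1 [-344.  340. -127.] [ 633. -322.  683.] tilt 37.4 dir in tote 45.1 corner [ 618. -287.  491.]
2 [-347.  343. -109.] [ 638. -325.  690.] tilt 39.6 dir in tote 45.1 corner [ 630. -293.  497.]
```

View pics/g.png

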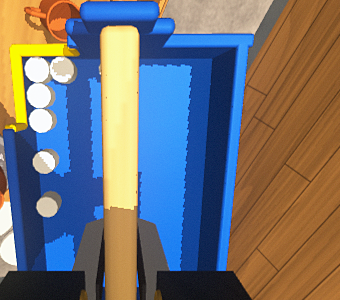

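Emit:
arm_command --pt "0 -340 337 -144 0"

```text
clock: 20.82
eef_pos: [627.4, -319.1, 673.9]
eef_rot: [2.675, 0.421, 1.793]
wrist_force: [-0.9, -0.5, -4.9]
finger_gap: 17.7
finger_force: 60.0
```

Emit:
arm_command --pt "0 0 0 0 0" --pt "0 0 0 0 0" --pt "0 0 0 0 0" --pt "0 0 0 0 0" --pt "0 0 0 0 0" --pt "0 0 0 0 0" --pt "0 0 0 0 0" --pt "0 0 0 0 0"

```text
clock: 21.82
eef_pos: [627.0, -318.9, 674.0]
eef_rot: [2.676, 0.421, 1.793]
wrist_force: [-0.3, 0.3, -5.5]
finger_gap: 17.9
finger_force: 60.0
```

```bash
cat > med.py <<'E'
from h import *
# white blobs in the wrist view -> tote-frame floor positions relative to the corner (tool frame plane z=135-10)
def med(save=None):
    s,R=st();p=shot('wrist')
    hsv=cv2.cvtColor(p['img'],cv2.COLOR_RGB2HSV);t=s['eef_pos']
    def tool(u,v,h):
        c,d=ray(p,u,v);c=R.T@(c-t);d=R.T@d;return c+d*(h-c[2])/d[2]
    # top faces at tool z = 135-21 = 114
    quad=[(116,-81),(116,81),(-60,81),(-60,-81)]
    poly=np.array([proj(p,t+R@np.array([a,b,114.])) for a,b in quad]);print('corner px',poly[0].round(),proj(p,t+R@np.array([116,-81,135.])).round())
    m=np.zeros(hsv.shape[:2],'uint8');cv2.fillConvexPoly(m,poly.astype(np.int32),1)
    wm=((hsv[...,1]<45)&(hsv[...,2]>130)&(m>0)).astype('uint8')
    wm=cv2.erode(wm,np.ones((3,3)))
    dt=cv2.distanceTransform(wm,cv2.DIST_L2,5);mx=cv2.dilate(dt,np.ones((13,13)))
    n,l,_,c=cv2.connectedComponentsWithStats(((dt==mx)&(dt>4)).astype('uint8'))
    for k in range(1,n):
        X=tool(*c[k],114);print('px',c[k].round(),'from corner x,y',(116-X[0]).round(),(81+X[1]).round(),'r',dt[int(c[k][1]),int(c[k][0])].round(1))
    if save: cv2.imwrite('pics/'+save+'.png',p['img'][:300,140:480,::-1])
E
python3 -c "
from med import *
med('i')"
```

```text
21.82 q [-0.539  0.534  0.236  0.046  1.756 -0.839] p [ 627.  -318.9  674. ] rot [2.676 0.421 1.793] tilt 35.3 F [-0.3  0.3 -5.5] M [ 0.43  0.99 -0.01] g [17.9 60. ]
corner px [163.  56.] [170.  59.]
px [176.  70.] from corner x,y 10.0 11.0 r 10.6
px [199.  76.] from corner x,y 16.0 29.0 r 4.2
px [178.  96.] from corner x,y 31.0 11.0 r 10.2
px [180. 120.] from corner x,y 52.0 11.0 r 9.8
px [182. 144.] from corner x,y 73.0 11.0 r 9.8
```

View pics/i.png

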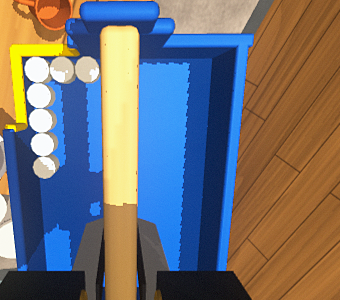

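Emit:
arm_command --pt "0 0 0 0 -5" --pt "0 0 0 0 -15" --pt "0 0 0 0 -25" --pt "0 0 0 0 -35" --pt "0 0 0 0 -45" --pt "0 0 0 0 -53" --pt "0 0 0 0 -57" --pt "0 0 0 0 -57" --pt "0 0 0 0 -57"

```text
clock: 23.0
eef_pos: [627.0, -318.9, 674.0]
eef_rot: [-2.997, 0.602, 2.932]
wrist_force: [0.1, -0.3, -5.0]
finger_gap: 17.2
finger_force: 60.0
```

```bash
python3 -c "
from med import *
med('j')"
```

```text
23.0 q [-0.539  0.534  0.236  0.046  1.756 -1.832] p [ 627.  -318.9  674. ] rot [-2.997  0.602  2.932] tilt 35.3 F [ 0.1 -0.3 -5. ] M [ 0.62  0.89 -0.03] g [17.2 60. ]
corner px [162.  56.] [169.  59.]
```

```bash
sed -i 's/(hsv\[...,1\]<45)&(hsv\[...,2\]>130)/(hsv[...,1]<70)\&(hsv[...,2]>TH)/; s/def med(save=None)/def med(save=None,TH=70)/' med.py && python3 -c "
from med import *
med(None,60)"
```

```text
23.05 q [-0.539  0.534  0.236  0.046  1.756 -1.833] p [ 627.  -318.9  674. ] rot [-2.997  0.602  2.932] tilt 35.3 F [ 0.3 -0.1 -5. ] M [ 0.61  0.87 -0.05] g [17.8 60. ]
corner px [162.  56.] [169.  59.]
px [177.  69.] from corner x,y 10.0 12.0 r 11.2
px [202.  69.] from corner x,y 10.0 33.0 r 10.8
px [227.  68.] from corner x,y 9.0 54.0 r 11.0
px [179.  95.] from corner x,y 31.0 12.0 r 10.8
px [182. 120.] from corner x,y 51.0 13.0 r 10.8
px [184. 143.] from corner x,y 72.0 13.0 r 10.6
px [184. 166.] from corner x,y 93.0 13.0 r 9.8
px [289. 239.] from corner x,y 165.0 110.0 r 8.8
px [231. 240.] from corner x,y 166.0 53.0 r 8.8
```

Emit:
arm_command --pt "0 0 0 0 -8" --pt "0 0 0 0 -14" --pt "0 0 0 0 -14" --pt "0 0 0 0 -8"

```text
clock: 23.6
eef_pos: [627.0, -318.9, 674.0]
eef_rot: [-2.908, 0.576, 3.093]
wrist_force: [-0.4, -0.3, -4.8]
finger_gap: 17.6
finger_force: 60.0
```

```bash
python3 -c "
from med import *
med(None,60)"
```

```text
23.6 q [-0.539  0.534  0.236  0.046  1.756 -1.968] p [ 627.  -318.9  674. ] rot [-2.908  0.576  3.093] tilt 35.3 F [-0.4 -0.3 -4.8] M [0.6  0.86 0.05] g [17.6 60. ]
corner px [162.  56.] [169.  59.]
px [178.  69.] from corner x,y 10.0 13.0 r 10.6
px [205.  68.] from corner x,y 9.0 35.0 r 10.8
px [230.  68.] from corner x,y 10.0 56.0 r 10.0
px [206.  70.] from corner x,y 11.0 36.0 r 10.8
px [182.  94.] from corner x,y 31.0 15.0 r 10.6
px [185. 119.] from corner x,y 51.0 16.0 r 10.2
px [186. 143.] from corner x,y 72.0 15.0 r 10.6
px [186. 166.] from corner x,y 92.0 15.0 r 9.8
px [232. 237.] from corner x,y 163.0 54.0 r 8.4
px [289. 240.] from corner x,y 166.0 110.0 r 8.8
```

Emit:
arm_command --pt "0 0 0 0 -9" --pt "0 0 0 0 -16" --pt "0 0 0 0 -16"

```text
clock: 24.02
eef_pos: [627.0, -318.9, 674.0]
eef_rot: [-2.748, 0.488, -2.878]
wrist_force: [-0.3, -0.2, -5.3]
finger_gap: 17.8
finger_force: 60.0
```

```bash
python3 -c "
from med import *
med(None,60)"
```

```text
24.02 q [-0.539  0.534  0.236  0.046  1.756 -2.251] p [ 627.  -318.9  674. ] rot [-2.748  0.488 -2.878] tilt 35.3 F [-0.3 -0.2 -5.3] M [0.69 0.86 0.02] g [17.8 60. ]
corner px [162.  56.] [169.  59.]
px [184.  69.] from corner x,y 10.0 18.0 r 10.6
px [217.  68.] from corner x,y 10.0 45.0 r 10.8
px [202.  88.] from corner x,y 25.0 32.0 r 10.8
px [231.  88.] from corner x,y 25.0 57.0 r 8.2
px [230. 114.] from corner x,y 47.0 55.0 r 10.2
px [232. 237.] from corner x,y 163.0 54.0 r 8.8
px [289. 240.] from corner x,y 166.0 110.0 r 8.8
```

Emit:
arm_command --pt "0 0 0 0 10" --pt "0 0 0 0 20.5" --pt "0 0 0 0 31" --pt "0 0 0 0 41.5" --pt "0 0 0 0 52" --pt "0 0 0 0 62" --pt "0 0 0 0 72" --pt "0 0 0 0 79" --pt "0 0 0 0 81" --pt "0 0 0 0 81" --pt "0 0 0 0 81" --pt "0 0 0 0 81"

```text
clock: 25.58
eef_pos: [627.0, -318.9, 674.0]
eef_rot: [2.676, 0.421, 1.794]
wrist_force: [0.1, 1.1, -5.7]
finger_gap: 17.5
finger_force: 60.0
```

```bash
python3 - <<'E'
from med import *
med('k',110)
s,R=st();t=s['eef_pos'];C=np.array([116,-81,135]);O=np.array([120,-85,140])
print('corner',(t+R@C).round(),'outer',(t+R@O).round(),'dir',np.degrees(np.arctan2(R[2,1],-R[2,0])))
# goal: corner over pan centre
for h in(45,):
    g=np.array([512,-260,44+h])-R@C; print('tcp goal',g.round(),'shift',(R.T@(g-t)).round())
E
```

```text
25.57 q [-0.539  0.534  0.236  0.046  1.756 -0.84 ] p [ 627.  -318.9  674. ] rot [2.676 0.421 1.794] tilt 35.3 F [ 0.1  1.1 -5.7] M [ 0.31  1.05 -0.02] g [17.5 60. ]
corner px [163.  56.] [170.  59.]
px [176.  69.] from corner x,y 10.0 10.0 r 11.0
px [220.  69.] from corner x,y 10.0 47.0 r 11.0
px [298.  69.] from corner x,y 10.0 112.0 r 11.0
px [199.  82.] from corner x,y 20.0 29.0 r 11.0
25.62 q [-0.539  0.534  0.236  0.046  1.756 -0.84 ] p [ 627.  -318.9  674. ] rot [2.676 0.421 1.793] tilt 35.3 F [-0.1 -0.3 -5.2] M [ 0.32  0.95 -0.  ] g [17.8 60. ]
corner [ 606. -281.  483.] outer [ 605. -280.  476.] dir 45.06182360431845
tcp goal [ 533. -298.  280.] shift [ 199. -232.  267.]
```

View pics/k.png

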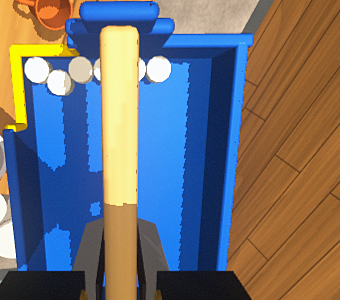

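Emit:
arm_command --pt "0 0 0 0 10" --pt "0 0 0 0 20" --pt "0 0 0 0 30" --pt "0 0 0 0 40" --pt "0 0 0 0 45" --pt "0 0 0 0 45" --pt "0 0 0 0 45" --pt "0 0 0 0 45"

```text
clock: 26.62
eef_pos: [627.0, -318.9, 674.0]
eef_rot: [2.525, -0.0, 1.11]
wrist_force: [0.6, -0.5, -5.2]
finger_gap: 17.4
finger_force: 60.0
```

```bash
python3 - <<'E'
from med import *
med('l',75)
E
```

```text
26.62 q [-0.539  0.534  0.236  0.046  1.756 -0.055] p [ 627.  -318.9  674. ] rot [ 2.525 -0.     1.11 ] tilt 35.3 F [ 0.6 -0.5 -5.2] M [ 0.33  1.12 -0.  ] g [17.4 60. ]
corner px [163.  56.] [171.  59.]
px [226.  69.] from corner x,y 10.0 52.0 r 10.8
px [176.  70.] from corner x,y 12.0 10.0 r 10.6
px [202.  70.] from corner x,y 11.0 31.0 r 11.2
px [227.  71.] from corner x,y 12.0 52.0 r 10.8
px [178.  96.] from corner x,y 32.0 10.0 r 10.8
px [203.  97.] from corner x,y 33.0 31.0 r 11.0
px [232. 237.] from corner x,y 163.0 53.0 r 8.8
px [289. 237.] from corner x,y 163.0 108.0 r 8.6
```

Emit:
arm_command --pt "0 0 0 0 -10" --pt "0 0 0 0 -20" --pt "0 0 0 0 -30" --pt "0 0 0 0 -40" --pt "0 0 0 0 -45" --pt "0 0 0 0 -45" --pt "0 0 0 0 -45"

```text
clock: 27.55
eef_pos: [627.0, -318.9, 674.0]
eef_rot: [2.675, 0.42, 1.791]
wrist_force: [-1.0, -0.3, -4.9]
finger_gap: 17.4
finger_force: 60.0
```

```bash
python3 - <<'E'
from med import *
from sim import *
med('m',110)
s,R=st();t=s['eef_pos'];C=np.array([116,-81,135])
g=np.array([512,-260,89])-R@C; d=R.T@(g-t);print('tcp goal',g.round(),'shift',d.round())
q=now()
for f in(.25,.5,.75,1):
    q=ik(q,t+R@d*f,R,w);print(f,tilt(q),q.round(2))
E
```

```text
27.55 q [-0.539  0.534  0.236  0.046  1.756 -0.837] p [ 627.  -318.9  674. ] rot [2.675 0.42  1.791] tilt 35.3 F [-1.  -0.3 -4.9] M [0.29 0.98 0.01] g [17.4 60. ]
corner px [163.  56.] [170.  59.]
px [176.  69.] from corner x,y 10.0 10.0 r 11.0
px [201.  69.] from corner x,y 10.0 31.0 r 11.0
px [227.  69.] from corner x,y 10.0 53.0 r 10.6
px [178.  94.] from corner x,y 30.0 10.0 r 10.6
px [203.  95.] from corner x,y 31.0 32.0 r 10.8
27.6 q [-0.539  0.534  0.236  0.046  1.756 -0.838] p [ 627.  -318.9  674. ] rot [2.675 0.42  1.792] tilt 35.3 F [-0.7  0.5 -5.3] M [ 0.32  0.98 -0.  ] g [17.2 60. ]
tcp goal [ 533. -298.  280.] shift [ 198. -233.  267.]
0.25 (array([ 603.4, -313.8,  575.5]), array([ 31.22, -14.9 ])) [-0.55  0.26  0.89  0.05  1.38 -0.87]
0.5 (array([ 579.8, -308.6,  476.9]), array([ 31.22, -14.9 ])) [-0.57  0.14  1.25  0.07  1.13 -0.9 ]
0.75 (array([ 556.2, -303.5,  378.3]), array([ 31.22, -14.9 ])) [-0.59  0.09  1.53  0.09  0.91 -0.94]
1 (array([ 532.6, -298.3,  279.7]), array([ 31.22, -14.9 ])) [-0.6   0.1   1.75  0.13  0.68 -1.  ]
```

Emit:
arm_command --pt "0 2 -2 2 0" --pt "0 7 -8 9 0" --pt "0 15 -17 20 0" --pt "0 25 -29 34 0" --pt "0 37 -44 50 0" --pt "0 51 -60 69 0" --pt "0 67 -78 90 0" --pt "0 83 -97 111 0" --pt "0 99 -117 134 0" --pt "0 115 -136 156 0" --pt "0 131 -155 177 0" --pt "0 147 -173 198 0" --pt "0 161 -189 217 0" --pt "0 173 -204 233 0" --pt "0 183 -216 247 0" --pt "0 191 -225 258 0" --pt "0 196 -231 265 0" --pt "0 198 -233 267 0" --pt "0 198 -233 267 0" --pt "0 198 -233 267 0"

```text
clock: 30.1
eef_pos: [532.1, -298.9, 280.6]
eef_rot: [2.675, 0.421, 1.793]
wrist_force: [0.3, -0.9, -5.2]
finger_gap: 17.4
finger_force: 60.0
```

```bash
python3 - <<'E'
from med import *
med('n',110)
s,R=st();t=s['eef_pos']
print('corner',(t+R@[116,-81,135]).round(1),'outer',(t+R@[120,-85,140]).round(1),'bottom corners z',[(t+R@[a,b,140]).round()[2] for a,b in((120,-85),(120,85),(-120,-85))])
q=shot('scene');w=shot('wrist')
o=np.zeros((384,768,3),'uint8');o[:,:384]=cv2.resize(q['img'][40:240,100:300,::-1],(384,384));o[:,384:]=w['img'][:,100:484,::-1];cv2.imwrite('pics/final.png',o)
E
```

```text
30.1 q [-0.607  0.1    1.738  0.132  0.695 -1.005] p [ 532.1 -298.9  280.6] rot [2.675 0.421 1.793] tilt 35.4 F [ 0.3 -0.9 -5.2] M [ 0.33  0.98 -0.  ] g [17.4 60. ]
corner px [163.  56.] [170.  59.]
px [176.  69.] from corner x,y 10.0 10.0 r 11.0
px [201.  69.] from corner x,y 10.0 31.0 r 11.2
px [226.  68.] from corner x,y 9.0 52.0 r 10.8
px [178.  95.] from corner x,y 31.0 10.0 r 10.8
px [203.  95.] from corner x,y 31.0 32.0 r 11.0
30.15 q [-0.607  0.1    1.738  0.132  0.695 -1.005] p [ 532.  -298.9  280.5] rot [2.676 0.421 1.793] tilt 35.4 F [ 0.3  0.4 -5.7] M [0.35 0.97 0.04] g [17.7 60. ]
corner [ 511.5 -260.9   89.8] outer [ 509.9 -260.1   82.4] bottom corners z [np.float64(82.0), np.float64(152.0), np.float64(181.0)]
```

View pics/final.png

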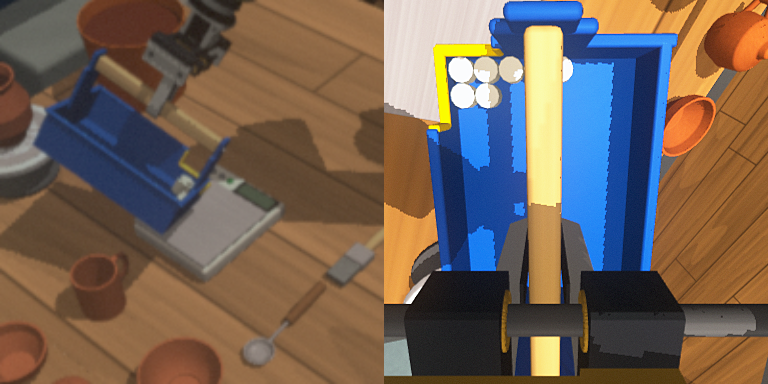

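Emit:
arm_command --pt "0 0 0 0 10.5" --pt "0 0 0 0 21" --pt "0 0 0 0 31.5" --pt "0 0 0 0 42" --pt "0 0 0 0 52.5" --pt "0 0 0 0 63" --pt "0 0 0 0 70" --pt "0 0 0 0 70" --pt "0 0 0 0 63"

```text
clock: 31.38
eef_pos: [531.8, -298.8, 280.0]
eef_rot: [2.548, -0.177, 0.855]
wrist_force: [1.4, -0.5, -5.2]
finger_gap: 17.6
finger_force: 60.0
```

```bash
python3 - <<'E'
from med import *
med('o',75)
E
```

```text
31.38 q [-0.607  0.101  1.738  0.132  0.695  0.089] p [ 531.8 -298.8  280. ] rot [ 2.548 -0.177  0.855] tilt 35.3 F [ 1.4 -0.5 -5.2] M [ 0.31  1.11 -0.01] g [17.6 60. ]
corner px [163.  55.] [171.  59.]
px [176.  71.] from corner x,y 12.0 10.0 r 10.6
px [201.  70.] from corner x,y 11.0 30.0 r 10.8
px [226.  70.] from corner x,y 11.0 51.0 r 11.0
px [178.  96.] from corner x,y 32.0 10.0 r 10.8
px [203.  96.] from corner x,y 32.0 31.0 r 10.8
px [232. 237.] from corner x,y 164.0 53.0 r 8.8
px [289. 236.] from corner x,y 163.0 108.0 r 8.6
```

Emit:
arm_command --pt "0 0 0 0 10" --pt "0 0 0 0 18" --pt "0 0 0 0 18"

```text
clock: 31.8
eef_pos: [531.8, -298.8, 280.0]
eef_rot: [2.621, -0.347, 0.575]
wrist_force: [0.2, 1.2, -4.9]
finger_gap: 18.0
finger_force: 60.0
```

```bash
python3 - <<'E'
from med import *
med('p',75)
E
```

```text
31.8 q [-0.607  0.101  1.738  0.132  0.695  0.407] p [ 531.8 -298.8  280. ] rot [ 2.621 -0.347  0.575] tilt 35.3 F [ 0.2  1.2 -4.9] M [0.33 1.2  0.05] g [18. 60.]
corner px [163.  55.] [171.  58.]
px [176.  71.] from corner x,y 12.0 10.0 r 11.0
px [201.  74.] from corner x,y 14.0 30.0 r 10.8
px [226.  75.] from corner x,y 16.0 51.0 r 11.0
px [179.  99.] from corner x,y 35.0 10.0 r 10.8
px [203. 104.] from corner x,y 39.0 31.0 r 10.6
px [232. 237.] from corner x,y 164.0 53.0 r 8.8
px [289. 238.] from corner x,y 165.0 108.0 r 8.8
```

Emit:
arm_command --pt "0 0 0 0 0" --pt "0 0 0 0 0" --pt "0 0 0 0 -10" --pt "0 0 0 0 -20.5" --pt "0 0 0 0 -31" --pt "0 0 0 0 -41"

```text
clock: 32.6
eef_pos: [531.8, -298.8, 279.9]
eef_rot: [2.527, 0.054, 1.186]
wrist_force: [-1.0, 0.2, -4.3]
finger_gap: 17.4
finger_force: 60.0
```

```bash
python3 - <<'E'
from med import *
med('q',75)
E
```

```text
32.6 q [-0.607  0.101  1.739  0.132  0.695 -0.314] p [ 531.8 -298.8  279.9] rot [2.527 0.054 1.186] tilt 35.3 F [-1.   0.2 -4.3] M [ 0.37  1.09 -0.01] g [17.4 60. ]
corner px [163.  56.] [170.  59.]
px [176.  75.] from corner x,y 15.0 10.0 r 10.8
px [195.  95.] from corner x,y 31.0 24.0 r 10.6
px [180. 113.] from corner x,y 46.0 11.0 r 11.0
px [182. 139.] from corner x,y 69.0 11.0 r 10.8
px [185. 166.] from corner x,y 93.0 12.0 r 9.8
px [187. 207.] from corner x,y 133.0 11.0 r 9.8
px [232. 236.] from corner x,y 163.0 53.0 r 8.6
px [289. 236.] from corner x,y 163.0 108.0 r 8.4
px [231. 239.] from corner x,y 165.0 52.0 r 8.6
px [194. 240.] from corner x,y 167.0 16.0 r 7.4
```

Emit:
arm_command --pt "0 0 0 0 -10.5" --pt "0 0 0 0 -21" --pt "0 0 0 0 -31.5" --pt "0 0 0 0 -42" --pt "0 0 0 0 -52.5" --pt "0 0 0 0 -63" --pt "0 0 0 0 -73" --pt "0 0 0 0 -75" --pt "0 0 0 0 -75" --pt "0 0 0 0 -75"

```text
clock: 33.9
eef_pos: [531.8, -298.8, 279.9]
eef_rot: [3.016, 0.606, 2.463]
wrist_force: [0.5, 0.2, -6.1]
finger_gap: 17.6
finger_force: 60.0
```

```bash
python3 - <<'E'
from med import *
med('r',60)
E
```

```text
33.9 q [-0.607  0.101  1.738  0.132  0.695 -1.613] p [ 531.8 -298.8  279.9] rot [3.016 0.606 2.463] tilt 35.3 F [ 0.5  0.2 -6.1] M [ 0.51  0.94 -0.04] g [17.6 60. ]
corner px [162.  56.] [170.  59.]
px [177.  69.] from corner x,y 10.0 11.0 r 10.6
px [201.  68.] from corner x,y 9.0 32.0 r 10.8
px [255.  68.] from corner x,y 9.0 77.0 r 5.2
px [255.  80.] from corner x,y 19.0 77.0 r 6.0
px [256.  88.] from corner x,y 25.0 78.0 r 6.2
px [179.  95.] from corner x,y 31.0 12.0 r 10.8
px [255. 111.] from corner x,y 44.0 77.0 r 4.2
px [182. 120.] from corner x,y 51.0 12.0 r 10.8
px [255. 118.] from corner x,y 50.0 77.0 r 4.2
px [183. 143.] from corner x,y 72.0 12.0 r 10.8
px [185. 166.] from corner x,y 93.0 13.0 r 10.0
px [186. 188.] from corner x,y 113.0 12.0 r 10.0
px [232. 237.] from corner x,y 163.0 54.0 r 8.8
px [231. 240.] from corner x,y 166.0 53.0 r 8.8
px [289. 240.] from corner x,y 166.0 109.0 r 9.0
```

Emit:
arm_command --pt "0 0 0 0 -10.5" --pt "0 0 0 0 -21" --pt "0 0 0 0 -31.5" --pt "0 0 0 0 -42" --pt "0 0 0 0 -44" --pt "0 0 0 0 -34" --pt "0 0 0 0 -23.5" --pt "0 0 0 0 -13" --pt "0 0 0 0 -2.5" --pt "0 0 0 0 8" --pt "0 0 0 0 18.5" --pt "0 0 0 0 29"

```text
clock: 35.45
eef_pos: [531.8, -298.8, 279.9]
eef_rot: [2.716, 0.461, 1.887]
wrist_force: [1.4, 0.6, -5.7]
finger_gap: 17.4
finger_force: 60.0
```

```bash
python3 - <<'E'
from med import *
med('s',100)
E
```

```text
35.45 q [-0.607  0.101  1.739  0.132  0.695 -1.099] p [ 531.8 -298.8  279.9] rot [2.716 0.461 1.887] tilt 35.3 F [ 1.4  0.6 -5.7] M [ 0.39  0.92 -0.06] g [17.4 60. ]
corner px [163.  56.] [170.  59.]
px [176.  69.] from corner x,y 10.0 10.0 r 11.0
px [207.  69.] from corner x,y 10.0 36.0 r 11.0
px [231.  70.] from corner x,y 11.0 56.0 r 8.6
px [193.  90.] from corner x,y 27.0 23.0 r 11.0
px [202. 114.] from corner x,y 47.0 30.0 r 10.6
px [180. 124.] from corner x,y 55.0 10.0 r 10.6
px [187. 147.] from corner x,y 75.0 15.0 r 10.0
```

Emit:
arm_command --pt "0 0 0 0 3" --pt "0 0 0 0 5" --pt "0 0 0 0 5" --pt "0 0 0 0 5" --pt "0 0 0 0 5" --pt "0 0 0 0 5" --pt "0 0 0 0 5" --pt "0 0 0 0 5" --pt "0 0 0 0 5" --pt "0 0 0 0 5"

```text
clock: 36.75
eef_pos: [531.8, -298.8, 279.9]
eef_rot: [2.683, 0.428, 1.81]
wrist_force: [0.3, 0.0, -6.3]
finger_gap: 17.8
finger_force: 60.0
```

```bash
python3 - <<'E'
from med import *
med('t',100);s,R=st();t=s['eef_pos'];print('corner',(t+R@[116,-81,135]).round(1),'outer',(t+R@[120,-85,140]).round(1))
E
```

```text
36.75 q [-0.607  0.101  1.739  0.132  0.695 -1.023] p [ 531.8 -298.8  279.9] rot [2.683 0.428 1.81 ] tilt 35.3 F [ 0.3  0.  -6.3] M [0.34 0.96 0.03] g [17.8 60. ]
corner px [163.  56.] [170.  59.]
px [176.  69.] from corner x,y 10.0 10.0 r 11.0
px [205.  69.] from corner x,y 10.0 34.0 r 11.2
px [229.  69.] from corner x,y 10.0 55.0 r 10.2
px [193.  91.] from corner x,y 28.0 23.0 r 10.8
px [204. 113.] from corner x,y 46.0 32.0 r 11.0
px [181. 117.] from corner x,y 49.0 12.0 r 10.6
px [182. 140.] from corner x,y 69.0 11.0 r 10.2
36.8 q [-0.607  0.101  1.738  0.132  0.695 -1.023] p [ 531.8 -298.8  279.9] rot [2.683 0.428 1.81 ] tilt 35.3 F [ 0.4  0.6 -6.1] M [0.39 0.94 0.03] g [17.6 60. ]
corner [ 509.7 -262.7   89. ] outer [ 508.2 -262.    81.6]
```

All seven cylinders are clustered within about 70 mm of the corner. The corner is over the centre of the pan, about 4 cm above it, and steady, so I am handing in.

```bash
python3 -c "
from h import *
print(job.sign_off());st()"
```

```text
the job is handed in; nothing more can be done
None
the job is handed in; nothing more can be done
```

I handed the job in at about 37 s: the arm is holding the tote still at about 35° tilt, all seven cylinders within about 70 mm of the yellow corner, that corner about 4 cm above the middle of the pan; nothing spilled and the tote did not touch the scale, but one abrupt stop read about 106 N at the wrist (limit 120 N) and I had no peak reading.

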